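Refit the intake panel of a bench-top fume extractor

TASK

The filter of the fume extractor has been changed: put its perforated intake panel back. Tilt the panel, tuck its far edge under the far lip (by the fan compartment) and push it back gently against the sprung rail, lower the near edge inside the near lip without forcing or dropping it, then draw the panel towards the near side until it is fully home under both lips, lying flat on its ledges, and let go. Leave everything else on the bench where it is.

Things in the scene. Friction and masses are not known exactly. Their poses are not given: they have to be found in the camera images.
- extractor: White fixed bench-top fume extractor, 373 mm long (x), 188 wide (y), 118 high, open filter bay on top framed by a steel bezel: opening 204 mm (x) by 160 mm (y = -80 to 80), a lip at each x end, none at the sides. Filter top at z = 62 mm. Origin on the bench; x points to the far end with the fan compartment (x = 165 to 239 mm), z up. Over 30 N between panel and extractor bends the sheet metal.
- bay_near (a point): Nominal middle of the near lip's edge, at extractor (-94, 0, 114) mm, axes as the extractor. Lips are 4 mm thick: top z = 114, underside 110. Ledges below have their tops at z = 94, so lip and ledge form a pocket 16 mm high. The near pocket is 24 mm deep, ending in a solid face at x = -118; the near ledge reaches out to x = -74.
- bay_far (a point): Nominal middle of the far lip's edge, at extractor (110, 0, 114) mm. The far ledge starts at x = 82 mm; the far pocket is 33.6 mm deep to two solid stops (x = 143.6, |y| = 52 to 80 mm). Between them (|y| < 45) a sprung rail at x = 116 yields: 2 N at first, 8 N when the panel meets the stops. Then the panel, 32 mm longer than the opening, passes the near lip with 1.6 mm to spare.
- bay_home (a point): Where the panel's origin nominally lies when home: extractor (0, 0, 94) mm. The whole bezel (lips, ledges, end faces, stops, rail) is screwed down through long slots and sits anywhere up to 10 mm nearer or farther than the nominal x values (the dark screws stay put, the slots show it); this offset is not reported and must be felt or seen.
- panel: Loose perforated steel panel, 236 mm (x) by 150 mm (y), 5 mm thick, 0.3 to 0.6 kg, the same either way round. Origin: centre of its underside; z up. On its middle a black bridge handle: a bar along the panel's y, 96 mm long, 12 mm thick (x), 16 mm high, 22 mm free beneath it, feet at y = -42 and 42 mm. Home: on the ledges, near edge against the near pocket's end face, axes along the extractor's.
- panel_handle (a point): Middle of the panel's handle bar, 35 mm above the panel's underside; the place to grip, with the fingers closing along the panel's x.
- stain_rack: Purple slide-staining rack with slides, 90 x 70 mm, 94 mm high, standing on the bench; leave alone. Origin under its centre.
- slide_tray: Flat wooden tray with microscope slides, 200 x 196 mm, 12 mm high, far left on the bench; leave alone. Origin under its centre.
- reagent_bottle: Amber bottle, 72 mm across, 170 mm high, right of the extractor; leave alone. Origin under its centre.
- mountant_jar: Small glass jar with white lid, 52 mm across, 70 mm high, right of the extractor; leave alone. Origin under its centre.
- slide_box: Closed blue slide box, 100 x 175 mm, 34 mm high, on the right; leave alone. Origin under its centre.

How it is judged:
By the outcome, as a careful person would: the job done as asked, in the order asked, and still so for the second after the job is handed in, with the robot touching nothing.
It also fails if it takes over 72 s, if anything falls off the work surface, if the arm or the gripper's body presses on something with over 40 N, if the wrist force passes 120 N, or if a joint passes its speed limit or range.

ROBOT

A 6-joint arm with a two-finger parallel gripper is mounted at the origin on the work surface. World frame = base frame: x ahead of the robot, y to its left, z up, the work surface at z = 0. Lengths are in m, angles in degrees, forces in N, time in s.
With the tool pointing down it reaches from about 0.3 to 0.75 m from the base axis. Payload 8.5 kg.
Tool frame: the origin (TCP) lies between the finger pads; the fingertips stand ahead of it and the grasp point (between the pads) lies 8 mm behind it (env.tcp_to_tips is the z of the fingertips in the tool frame, in m); z points along the fingers, x is the direction in which the jaws open and shut, and the axes are right-handed (so a half turn about z gives the same grasp; the last joint's range is limited). The gripper opens to 85 mm and grips with 20 to 120 N. Pads are 22 mm wide; open, the fingers measure 114 mm over their backs; the gripper's body (76 mm by 85 mm) begins 54 mm behind the grasp point. The pads swing forward as they close: fully open they stand 13 mm farther back than shut.
Start: joints at [-76.794, 21.807, 74.336, -0, 83.858, -12.336], TCP at [0.237, -0.496, 0.216] pointing down, gripper open.
Joint ranges: [-178.18, 178.18], [-50.72, 133.34], [12.68, 142.11], [-81.47, 261.47], [9.98, 163.14], [-165.26, 165.26]. Speed limits (degrees/s): [136.94, 136.94, 180, 180, 180, 180].

INTERFACE

Orientations are given as a 3x3 rotation matrix whose columns are the frame's x, y, z axes.
In Python, from rig import observe, viewer, env gives the robot as it stands.
- The arm moves only by the tool jog_arm, never from a script. Its arguments are lists of equal length, an entry for each row: "dr": the turn, a rotation vector about the tool's x, y, z in rad, a list of three; "slide": the shift along the tool's x, y, z in m, a list of three; "gripper": the opening, from -1 (shut) to 1 (fully open), so that 0 is half open. In form: {"dr": [[rx, ry, rz], ...], "slide": [[dx, dy, dz], ...], "gripper": [gripper, ...]}. A call has exactly 10 rows; each row shifts and turns the commanded pose from where the row before left it, along the tool's axes as they then stand; what a row does not reach is not made up. A row lasts 1/10 s, in which the tool goes at most 50 mm and 8.59 degrees, less where a joint would pass 70% of its speed; a pose out of reach is approached as far as the arm can. A call is refused whole if a number of a shift passes 0.05 or a number of a turn 0.15, either way. A call with a gripper value outside its range is refused whole. The fingers move at their own pace and stop on an object; "force" is the grip in N (left out, the last holds). Time passes only in rows, so rows that do not move let the fingers close, or fill a call up. It gives the time, the measured TCP pose, the force and the opening at its end, in the units of the state.
- observe(): the state, without advancing time (a new reading comes with each control period).
- viewer.get_image(name): name is "side" or "top" or "wrist"; returns a dict with "pixels" (420x560x3 uint8, blue, green, red), "camera_matrix" (3x3 intrinsics, pixels), "R" (3x3) and "t" (3): a world point X has camera coordinates R X + t. Camera axes: x right, y down, z forward; pixel columns grow to the right and rows downward; lengths in m; the calibration is good to about 2 mm. A picture is of the moment at which its call begins. There is no depth.
- env.close_job(): hands the job in, once; it reports no verdict.
The state is a dict: "time_s": time; "q": joint angles; "qvel": joint speeds; "joint_efforts": joint torques, N m; "position": TCP position; "tool_rot": TCP orientation; "ft_force": force on the tool from outside, world axes, zero at the start; "wrist_torque": the same for the moment, N m; "grip_width": finger opening in m.
Only numpy, scipy, OpenCV 4.12 (cv2) and the standard library are available. Lean on these libraries where they do the work, as an engineer would, in place of code of your own. Each camera call takes 0.05 s, during which the arm holds its last target.

## Working session

There is one attempt and no reset: what is moved stays moved. The work goes in short steps, Python scripts to look and compute and a tool call to move; the robot and the scene stay as the last step left them, time stands still between calls to the robot, and variables do not carry over. Pictures are saved under pics/ and viewed, and the job is handed in when it is done.

Besides the shell and the picture viewer there is one more tool, called after "Emit:" as name(argument=value, ...), one argument or row to a line, values as JSON. jog_arm: Moves the arm, as the interface text tells. Its arguments: {"type":"object","properties":{"dr":{"type":"array","items":{"type":"array","items":{"type":"number"}}},"slide":{"type":"array","items":{"type":"array","items":{"type":"number"}}},"gripper":{"type":"array","items":{"type":"number"}},"force":{"type":"number"}},"required":["dr","slide","gripper"]}

```bash
ls; mkdir -p pics; cat > h.py <<'E'
import numpy as np, cv2
from rig import observe, viewer, env
def snap(n,f):
    d=viewer.get_image(n); cv2.imwrite('pics/'+f,d['pixels']); np.savez('pics/'+f[:-4]+'.npz',**{k:np.array(v) for k,v in d.items()}); return d
def load(f): return dict(np.load('pics/'+f+'.npz'))
def ray(d,u,v,z):
    K=d['camera_matrix'];R=d['R'];t=d['t']
    c=-R.T@t; r=R.T@np.linalg.solve(K,np.array([u,v,1.]))
    return c+r*(z-c[2])/r[2]
def proj(d,X):
    p=d['camera_matrix']@(d['R']@np.array(X)+d['t']); return p[:2]/p[2]
E
python3 - <<'E'
from h import *
for n in ('side','top','wrist'): 
    d=snap(n,n+'0.png'); print(n,-d['R'].T@d['t'])
s=observe(); print(s)
print(env.tcp_to_tips)
E
```

```text
pics
side [ 0.48581284 -0.95607288  1.16024168]
top [ 0.33674828 -0.02862413  1.70502551]
wrist [ 0.31088435 -0.45965132  0.37317353]
{'time_s': 0.15, 'q': array([-7.67939974e+01,  2.18311768e+01,  7.43716098e+01, -1.51318886e-03,
        8.38585753e+01, -1.23353264e+01]), 'qvel': array([-0.18900779, -0.14536685, -0.04964334,  0.01590556,  0.01157872,
       -0.09478621]), 'joint_efforts': array([ 2.04695396e-03, -4.48625064e+01, -2.31345481e+01, -1.68005140e-04,
        3.77079734e-03, -2.21755056e-05]), 'position': array([ 0.23707817, -0.49601393,  0.21538114]), 'tool_rot': array([[ 4.31164463e-01, -9.02273314e-01, -2.70229519e-04],
       [-9.02272741e-01, -4.31164499e-01,  1.03664594e-03],
       [-1.05185135e-03, -2.03144162e-04, -9.99999426e-01]]), 'ft_force': array([ 0.324094  , -0.20316809,  0.13327583]), 'wrist_torque': array([ 0.02015461, -0.00240802, -0.01805284]), 'grip_width': 0.08553594878911563}
0.011
```

View pics/top0.png

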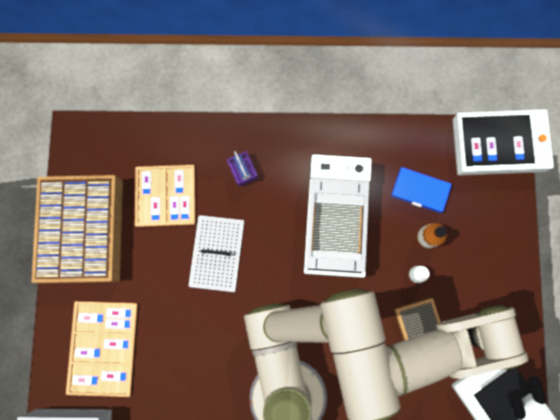

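View pics/side0.png

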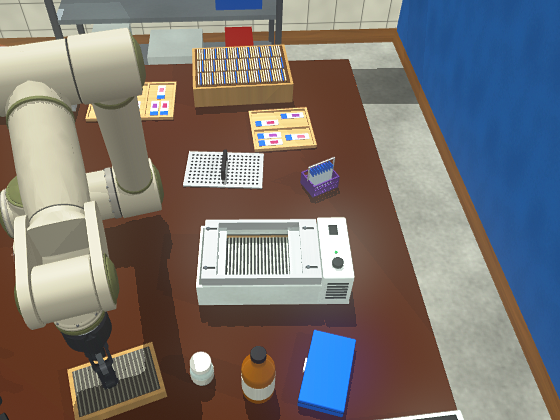

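View pics/wrist0.png

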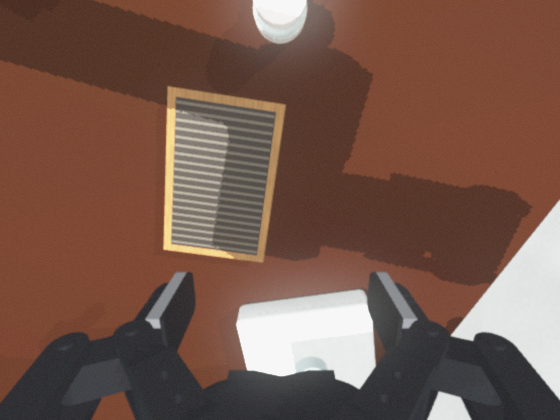

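The top view shows the extractor at about (338,215) px with its fan end up (world +x). The panel lies at about (217,253) px with its dark handle across it. The side view shows the slots on the bezel. I'll crop these for closer measurement.

```bash
python3 - <<'E'
from h import *
t=load('top0')['pixels']; s=load('side0')['pixels']
a=cv2.resize(t[145:300,180:390],None,fx=3.8,fy=3.8,interpolation=cv2.INTER_CUBIC)
b=cv2.resize(s[135:320,170:370],None,fx=3.2,fy=3.2,interpolation=cv2.INTER_CUBIC)
cv2.imwrite('pics/tc.png',a);cv2.imwrite('pics/sc.png',b); print(a.shape,b.shape)
d=load('top0')
for z in (0,.005,.114): print(z,ray(d,217,253,z),ray(d,338,215,z))
print(d['R'],d['camera_matrix'])
E
```

```text
(589, 798, 3) (592, 640, 3)
0 [0.45802924 0.23787515 0.        ] [ 0.58925549 -0.16372057  0.        ]
0.005 [0.45767358 0.23709364 0.005     ] [ 0.58851501 -0.1633244   0.005     ]
0.114 [0.44992025 0.22005669 0.114     ] [ 0.57237256 -0.15468786  0.114     ]
[[ 9.24143907e-03 -9.99954966e-01  2.15923737e-03]
 [-9.89202768e-01 -9.45786685e-03 -1.46247845e-01]
 [ 1.46261681e-01 -7.84383029e-04 -9.89245624e-01]] [[513.88595874   0.         298.12808405]
 [  0.         513.88595874 214.74563987]
 [  0.           0.           1.        ]]
```

View pics/tc.png

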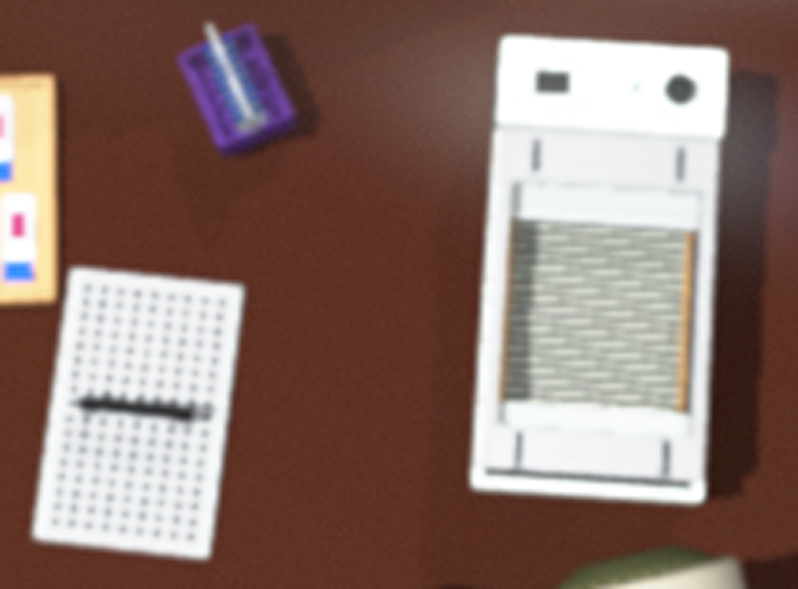

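View pics/sc.png

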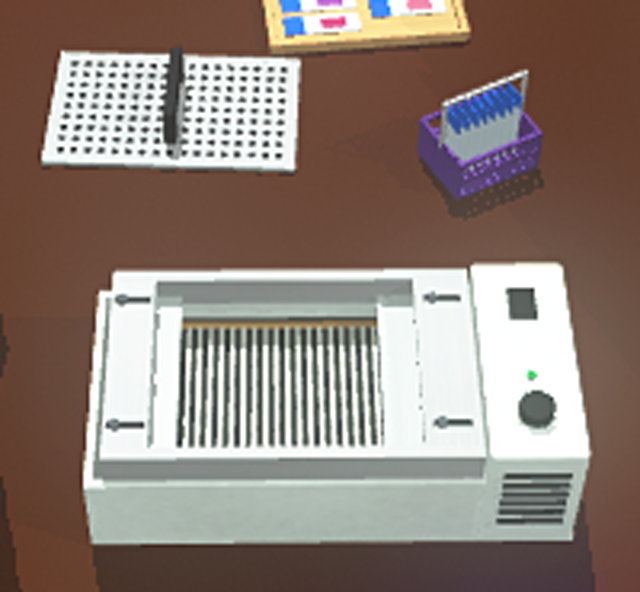

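The top crop shows the lip edges at tc (497,421)-(690,430) near and (515,183)-(698,192) far. In both crops the screws sit at the near ends of their slots, so the bezel is shifted to the far side. Next I'll turn these pixels into positions.

```bash
python3 - <<'E'
from h import *
np.set_printoptions(precision=4,suppress=True)
T=load('top0');S=load('side0')
tt=lambda p:(p[0]/3.8+180-.4,p[1]/3.8+145-.4)
ss=lambda p:(p[0]/3.2+170-.35,p[1]/3.2+135-.35)
def both(n,pt,ps,z):
    a=ray(T,*tt(pt),z) if pt else None;b=ray(S,*ss(ps),z) if ps else None
    print(n,a,b)
both('c near+y',(497,127),(471,266),.118)
both('c far+y',(502,36),(562,264),.118)
both('c far-y',(728,48),(588,453),.118)
both('c near-y',(723,138),(491,457),.118)
both('nearlip+y',(497,421),(156,283),.114)
both('nearlip-y',(690,430),(149,445),.114)
both('farlip+y',(515,183),(415,300),.114)
both('farlip-y',(698,192),(424,440),.114)
both('body near+y',(471,488),(100,291),.110)
both('body near-y',(705,502),None,.110)
both('P far+y',(70,267),(64,52),.005)
both('P far-y',(244,285),(300,58),.005)
both('P near-y',(211,558),(296,169),.005)
both('P near+y',(33,541),(44,163),.005)
both('h +y',(80,405),(177,47),.043)
both('h -y',(210,412),(172,145),.043)
E
```

```text
c near+y [ 0.6889 -0.0675  0.118 ] [ 0.696  -0.0692  0.118 ]
c far+y [ 0.7667 -0.0712  0.118 ] [ 0.7691 -0.0716  0.118 ]
c far-y [ 0.7582 -0.2601  0.118 ] [ 0.7568 -0.2536  0.118 ]
c near-y [ 0.6814 -0.2551  0.118 ] [ 0.6855 -0.2524  0.118 ]
nearlip+y [ 0.4452 -0.069   0.114 ] [ 0.4449 -0.0678  0.114 ]
nearlip-y [ 0.4394 -0.2261  0.114 ] [ 0.4374 -0.2229  0.114 ]
farlip+y [ 0.6425 -0.0828  0.114 ] [ 0.6479 -0.0981  0.114 ]
farlip-y [ 0.6364 -0.2344  0.114 ] [ 0.6391 -0.2316  0.114 ]
body near+y [ 0.391  -0.0483  0.11  ] [ 0.4004 -0.07    0.11  ]
body near-y [ 0.3814 -0.2383  0.11  ] None
P far+y [0.5845 0.3046 0.005 ] [0.3546 0.3294 0.005 ]
P far-y [0.57   0.1512 0.005 ] [0.5869 0.307  0.005 ]
P near-y [0.3325 0.1738 0.005 ] [0.5724 0.1554 0.005 ]
P near+y [0.3456 0.3275 0.005 ] [0.3392 0.1773 0.005 ]
h +y [0.4604 0.2842 0.043 ] [0.4668 0.288  0.043 ]
h -y [0.4554 0.1734 0.043 ] [0.4591 0.1559 0.043 ]
```

Emit:
jog_arm(
  dr=[
    [0,0,-0.134],
    [0,0,-0.134],
    [0,0,-0.134],
    [0,0,-0.134],
    [0,0,-0.134],
    [0,0,-0.134],
    [0,0,-0.134],
    [0,0,-0.134],
    [0,0,0],
    [0,0,0],
  ],
  slide=[
    [0,0,-0.0175],
    [0,0,-0.0175],
    [0,0,-0.0175],
    [0,0,-0.0175],
    [0,0,-0.0175],
    [0,0,-0.0175],
    [0,0,-0.0175],
    [0,0,-0.0175],
    [0.02,-0.02,0],
    [0.03,-0.03,0],
  ],
  gripper=[1,1,1,1,1,1,1,1,1,1],
)

```text
time_s: 1.15
position: [0.2893, -0.4495, 0.3554]
tool_rot: [[0.998, -0.056, -0.0], [-0.056, -0.998, 0.0], [-0.0, -0.0, -1.0]]
ft_force: [1.2, -0.1, -0.5]
grip_width: 0.0857
```

Emit:
jog_arm(
  dr=[
    [0,0,0],
    [0,0,0],
    [0,0,0],
    [0,0,0],
    [0,0,0],
    [0,0,0],
    [0,0,0],
    [0,0,0],
    [0,0,0],
    [0,0,0],
  ],
  slide=[
    [0.04,-0.035,0],
    [0.04,-0.035,0],
    [0.04,-0.035,0],
    [0.04,-0.035,0],
    [0.04,-0.035,0],
    [0.03,-0.03,0],
    [0.015,-0.02,0],
    [0,0,0],
    [0,0,0],
    [0,0,0],
  ],
  gripper=[1,1,1,1,1,1,1,1,1,1],
)

```text
time_s: 2.15
position: [0.5333, -0.2478, 0.3558]
tool_rot: [[0.999, -0.054, -0.0], [-0.054, -0.999, -0.0], [-0.0, 0.0, -1.0]]
ft_force: [-0.1, 0.0, 1.2]
grip_width: 0.0853
```

```bash
python3 - <<'E'
from h import *
d=snap('wrist','w1.png');snap('top','t1.png');snap('side','s1.png'); print(-d['R'].T@d['t'],d['R'],d['camera_matrix'],observe()['position'])
E
```

```text
[ 0.53716117 -0.16451461  0.51362944] [[ 9.98571179e-01 -5.34375846e-02 -1.55144695e-04]
 [-5.05856134e-02 -9.46205157e-01  3.19588636e-01]
 [-1.72248435e-02 -3.19124154e-01 -9.47556373e-01]] [[303.32222875   0.         280.88168099]
 [  0.         303.32222875 213.06066502]
 [  0.           0.           1.        ]] [ 0.5332772  -0.24784293  0.35594753]
```

View pics/w1.png

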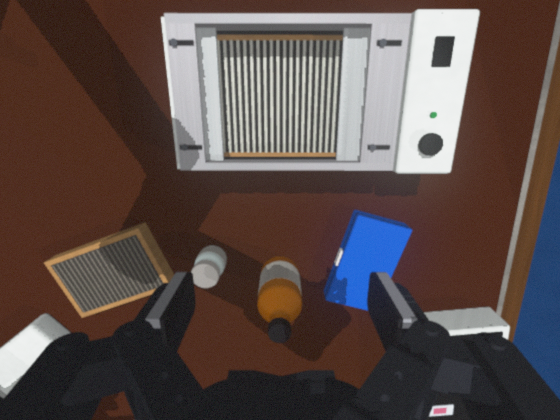

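The wrist view shows the whole extractor: lips at about u=204 and 363, body edge at u≈164, and compartment at u 405-477. The slot marks are at (181,43), (190,147), (388,43) and (378,147).

```bash
python3 - <<'E'
from h import *
t=load('w1')['pixels']
cv2.imwrite('pics/wc1.png',cv2.resize(t[5:180,155:290],None,fx=4,fy=3.4,interpolation=cv2.INTER_CUBIC))
cv2.imwrite('pics/wc2.png',cv2.resize(t[5:180,330:485],None,fx=4,fy=3.4,interpolation=cv2.INTER_CUBIC))
E
```

```text
(no output)
```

View pics/wc1.png

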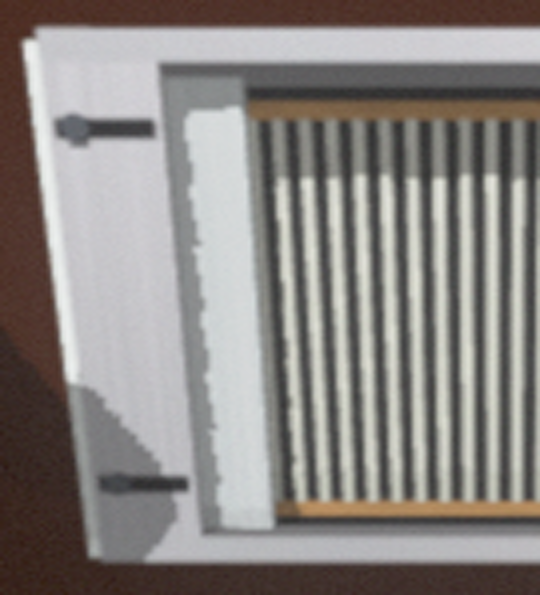

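View pics/wc2.png

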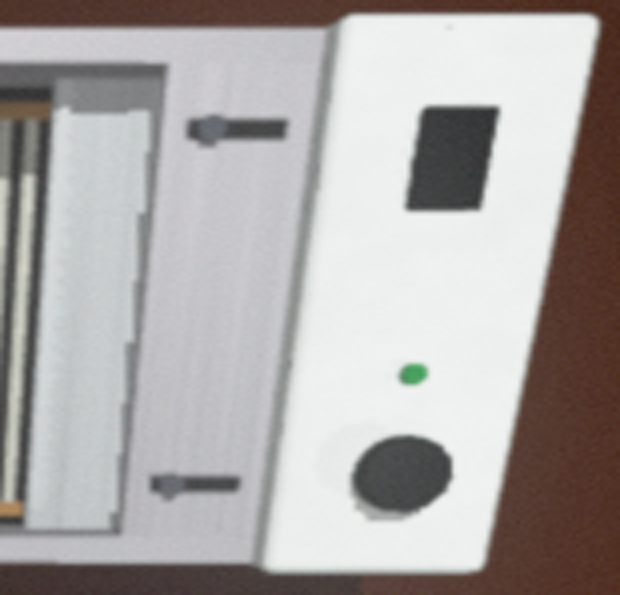

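The crops show the near lip edge at wc1 (161,66)-(203,533) and the far lip edge at wc2 (166,66)-(120,533). The screws sit at the near ends of the slots. I'll measure the bezel directly from these.

```bash
python3 - <<'E'
from h import *
np.set_printoptions(precision=4,suppress=True)
W=load('w1')
a=lambda x,y:((x+.5)/4+155-.5,(y+.5)/3.4+5-.5)
b=lambda x,y:((x+.5)/4+330-.5,(y+.5)/3.4+5-.5)
r=lambda n,p,z:(print(n,ray(W,*p,z)),ray(W,*p,z))[1]
n1=r('near+y',a(161,66),.114);n2=r('near-y',a(203,533),.114)
f1=r('far+y',b(166,66),.114);f2=r('far-y',b(120,533),.114)
c=[r('c near+y',b(345,15),.118),r('c far+y',b(600,15),.118),r('c far-y',b(487,572),.118),r('c near-y',b(266,570),.118)]
r('bodynear+y .11',a(24,40),.110);r('bodynear-y .11',a(90,557),.110)
s=[r('slotN+y',a(55,128),.114),r('e',a(155,128),.114),r('slotF+y',b(187,128),.114),r('e',b(288,128),.114),r('bezel near+y',a(37,28),.114)]
for d in (f1-n1,f2-n2): print(np.linalg.norm(d),np.degrees(np.arctan2(d[1],d[0])))
for d in (n1-n2,f1-f2): print(np.linalg.norm(d),np.degrees(np.arctan2(-d[0],d[1])))
print('bezel mid',(n1+n2+f1+f2)/4,'near mid',(n1+n2)/2,'far mid',(f1+f2)/2,'comp mid',sum(c)/4)
# panel from top1
E
```

```text
near+y [ 0.4435 -0.065   0.114 ]
near-y [ 0.4346 -0.2222  0.114 ]
far+y [ 0.6457 -0.0758  0.114 ]
far-y [ 0.6371 -0.2331  0.114 ]
c near+y [ 0.6941 -0.0646  0.118 ]
c far+y [ 0.7655 -0.0685  0.118 ]
c far-y [ 0.7573 -0.254   0.118 ]
c near-y [ 0.6845 -0.2493  0.118 ]
bodynear+y .11 [ 0.4042 -0.0542  0.11  ]
bodynear-y .11 [ 0.3946 -0.2302  0.11  ]
slotN+y [ 0.4099 -0.0818  0.114 ]
e [ 0.439  -0.0833  0.114 ]
slotF+y [ 0.6526 -0.0948  0.114 ]
e [ 0.682  -0.0964  0.114 ]
bezel near+y [ 0.4098 -0.0521  0.114 ]
0.202504204317705 -3.0653066878061126
0.20282467172760568 -3.0618032948303
0.1575089980358794 -3.2327819238835325
0.15749598546281868 -3.116212187169146
bezel mid [ 0.5402 -0.149   0.114 ] near mid [ 0.439  -0.1436  0.114 ] far mid [ 0.6414 -0.1544  0.114 ] comp mid [ 0.7254 -0.1591  0.118 ]
```

```bash
python3 - <<'E'
from h import *
np.set_printoptions(precision=4,suppress=True)
T=load('t1'); im=T['pixels']
hsv=cv2.cvtColor(im,cv2.COLOR_BGR2HSV); m=((hsv[...,1]<70)&(hsv[...,2]>100)).astype(np.uint8)
m[:, :180]=0;m[:,255:]=0;m[:205]=0;m[300:]=0
m=cv2.morphologyEx(m,cv2.MORPH_CLOSE,np.ones((7,7)))
cs,_=cv2.findContours(m,0,1); c=max(cs,key=cv2.contourArea); rc=cv2.minAreaRect(c);print(rc)
B=cv2.boxPoints(rc); P=np.array([ray(T,*p,.005) for p in B]);print(P,P.mean(0))
for i in range(4): d=P[(i+1)%4]-P[i];print(np.linalg.norm(d),np.degrees(np.arctan2(d[1],d[0])))
E
```

```text
((224.53659057617188, 258.1707458496094), (67.58409881591797, 81.94019317626953), 6.340191841125488)
[[0.3191 0.3325 0.005 ]
 [0.5883 0.3133 0.005 ]
 [0.5653 0.0882 0.005 ]
 [0.297  0.1126 0.005 ]] [0.4424 0.2116 0.005 ]
0.26991372275220193 -4.080430904221475
0.22621622180078382 -95.84454845402661
0.26931397557200554 174.81865640496258
0.2210247948467004 84.28243682260995
```

Emit:
jog_arm(
  dr=[
    [0,0,0.041],
    [0,0,0],
    [0,0,0],
    [0,0,0],
    [0,0,0],
    [0,0,0],
    [0,0,0],
    [0,0,0],
    [0,0,0],
    [0,0,0],
  ],
  slide=[
    [0,-0.02,0],
    [-0.012,-0.035,0],
    [-0.013,-0.045,0],
    [-0.013,-0.045,0],
    [-0.013,-0.045,0],
    [-0.013,-0.045,0],
    [-0.013,-0.045,0],
    [-0.013,-0.045,0],
    [-0.014,-0.045,0],
    [-0.014,-0.045,0],
  ],
  gripper=[1,1,1,1,1,1,1,1,1,1],
)

```text
time_s: 3.3
position: [0.4539, 0.1785, 0.3561]
tool_rot: [[0.995, -0.095, 0.001], [-0.095, -0.995, 0.0], [0.001, -0.0, -1.0]]
ft_force: [1.3, -0.3, 0.6]
grip_width: 0.0853
```

Emit:
jog_arm(
  dr=[
    [0,0,0],
    [0,0,0],
    [0,0,0],
    [0,0,0],
    [0,0,0],
    [0,0,0],
    [0,0,0],
    [0,0,0],
    [0,0,0],
    [0,0,0],
  ],
  slide=[
    [0,-0.04,0],
    [0,-0.025,0.01],
    [0,0,0.025],
    [0,0,0.035],
    [0,0,0.025],
    [0,0,0.01],
    [0,0,0],
    [0,0,0],
    [0,0,0],
    [0,0,0],
  ],
  gripper=[1,1,1,1,1,1,1,1,1,1],
)

```text
time_s: 4.3
position: [0.461, 0.2421, 0.2518]
tool_rot: [[0.996, -0.094, 0.002], [-0.094, -0.996, 0.001], [0.002, -0.001, -1.0]]
ft_force: [-0.3, 0.4, 0.3]
grip_width: 0.0854
```

```bash
python3 - <<'E'
from h import *
d=snap('wrist','w2.png'); print(-d['R'].T@d['t'],observe()['position'])
E
```

```text
[0.46785017 0.32504613 0.40977583] [0.46092484 0.24206523 0.25162844]
```

View pics/w2.png

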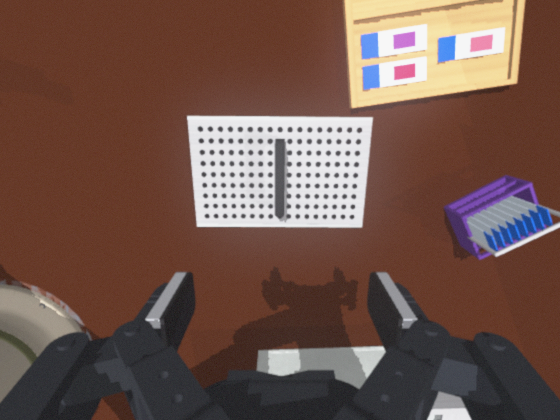

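The wrist view shows the whole panel. Its corners are at (188,117), (372,118), (363,228) and (197,227), and the handle bar's top runs from (279,138) to (281,219).

```bash
python3 - <<'E'
from h import *
np.set_printoptions(precision=4,suppress=True)
W=load('w2');im=W['pixels']
hsv=cv2.cvtColor(im,cv2.COLOR_BGR2HSV); m=((hsv[...,1]<70)&(hsv[...,2]>120)).astype(np.uint8)
k=np.zeros_like(m);k[100:240,170:390]=1;m*=k
m=cv2.morphologyEx(m,cv2.MORPH_CLOSE,np.ones((15,15)))
cs,_=cv2.findContours(m,0,1); c=max(cs,key=cv2.contourArea)
q=cv2.approxPolyDP(c,8,True).reshape(-1,2);print(q)
P=np.array([ray(W,*p,.005) for p in q]);print(P,P.mean(0))
for i in range(len(P)): d=P[(i+1)%len(P)]-P[i];print(np.linalg.norm(d),np.degrees(np.arctan2(d[1],d[0])))
b=((hsv[...,2]<75)).astype(np.uint8);k[:]=0;k[132:225,270:292]=1
n,l,st,ce=cv2.connectedComponentsWithStats(b*k);i=1+st[1:,4].argmax();print(st[i],ce[i],ray(W,*ce[i],.043),ray(W,*ce[i],.037))
s=observe();print(s['position'],s['tool_rot'])
E
```

```text
[[187 115]
 [196 226]
 [362 227]
 [373 117]]
[[0.3496 0.3313 0.005 ]
 [0.3335 0.1814 0.005 ]
 [0.5696 0.1575 0.005 ]
 [0.5848 0.3068 0.005 ]] [0.4594 0.2443 0.005 ]
0.15080676620068975 -96.12092284382754
0.23725917593287824 -5.762630544061605
0.1500840836887053 84.19082253996827
0.2364391534611785 174.06294565578597Traceback (most recent call last):
  File "<stdin>", line 12, in <module>
ValueError: attempt to get argmax of an empty sequence
```

Emit:
jog_arm(
  dr=[
    [0,0,0.008],
    [0,0,0],
    [0,0,0],
    [0,0,0],
    [0,0,0],
    [0,0,0],
    [0,0,0],
    [0,0,0],
    [0,0,0],
    [0,0,0],
  ],
  slide=[
    [-0.0018,-0.0022,0.01],
    [0,0,0.025],
    [0,0,0.035],
    [0,0,0.04],
    [0,0,0.04],
    [0,0,0.03],
    [0,0,0.02],
    [0,0,0.014],
    [0,0,0.01],
    [0,0,0],
  ],
  gripper=[1,1,1,1,1,1,1,1,1,1],
)

```text
time_s: 5.35
position: [0.4583, 0.2443, 0.0257]
tool_rot: [[0.995, -0.102, -0.002], [-0.102, -0.995, -0.001], [-0.002, 0.001, -1.0]]
ft_force: [1.1, 1.1, -0.1]
grip_width: 0.0853
```

Emit:
jog_arm(
  dr=[
    [0,0,0],
    [0,0,0],
    [0,0,0],
    [0,0,0],
    [0,0,0],
    [0,0,0],
    [0,0,0],
    [0,0,0],
    [0,0,0],
    [0,0,0],
  ],
  slide=[
    [0,0,0],
    [0,0,0],
    [0,0,0],
    [0,0,0],
    [0,0,0],
    [0,0,0],
    [0,0,0],
    [0,0,0],
    [0,0,0],
    [0,0,0],
  ],
  gripper=[0.5,0,-0.3,-0.5,-0.7,-0.9,-1,-1,-1,-1],
  force=60,
)

```text
time_s: 6.35
position: [0.4597, 0.2445, 0.0276]
tool_rot: [[0.995, -0.102, 0.002], [-0.102, -0.995, 0.0], [0.002, -0.001, -1.0]]
ft_force: [0.1, -0.2, 5.5]
grip_width: 0.0003
```

```bash
python3 - <<'E'
from h import *
snap('wrist','w3.png'); s=observe();print(s['position'],s['tool_rot'],s['ft_force'],s['wrist_torque'],s['grip_width'])
E
```

```text
[0.45969214 0.24458097 0.0275529 ] [[ 9.94802014e-01 -1.01811725e-01  1.82385860e-03]
 [-1.01812780e-01 -9.94803454e-01  4.94998253e-04]
 [ 1.76398421e-03 -6.78117372e-04 -9.99998214e-01]] [0.2395227  0.14239938 6.5190142 ] [ 0.02518194  0.05239943 -0.05707964] -9.490152439692079e-05
```

View pics/w3.png

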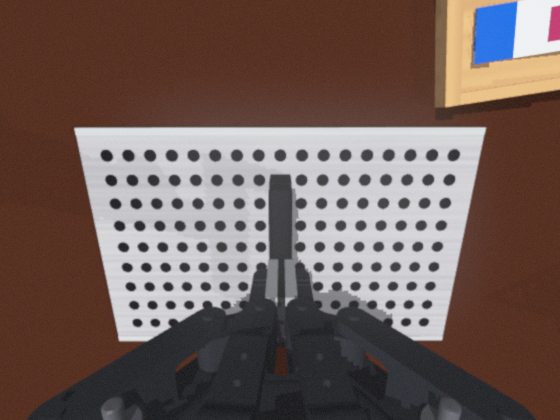

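The grip width reads 0, although a 12 mm bar should be between the pads. The picture shows the fingertips at about (265,270) and (297,270), on either side of the bar at u≈281. I'll zoom in there.

```bash
python3 - <<'E'
from h import *
W=load('w3');im=W['pixels'];s=observe()
R=s['tool_rot'];p=s['position']
for z in (-.008,0,.011): print(z,proj(W,p+R@[0,0,z]),proj(W,p+R@[0,-.011,z]))
c=np.array([.4594,.2443,0]);th=np.radians(-5.85);y=np.array([-np.sin(th),np.cos(th),0])
for a in (-.048,0,.048): print('bar top',a,proj(W,c+y*a+[0,0,.043]))
for a in (-.075,0,.075): print('panel',a,proj(W,c+y*a+[0,0,.005]))
cv2.imwrite('pics/w3c.png',cv2.resize(im[160:345,200:365],None,fx=3.2,fy=3.2,interpolation=cv2.INTER_CUBIC))
snap('side','s3.png'); S=load('s3'); print(proj(S,p))
u,v=proj(S,p).astype(int);cv2.imwrite('pics/s3c.png',cv2.resize(S['pixels'][v-60:v+50,u-70:u+70],None,fx=5,fy=5,interpolation=cv2.INTER_CUBIC))
E
```

```text
-0.008 [282.04945861 268.9302288 ] [282.08937545 250.9738842 ]
0 [281.99732705 262.12707782] [282.03443098 244.82038999]
0.011 [281.93256018 253.67502246] [281.96630928 237.19111484]
bar top -0.048 [281.52291723 348.82312983]
bar top 0 [281.66082736 276.33125329]
bar top 0.048 [281.82758051 188.67816988]
panel -0.075 [281.26317012 339.9240158 ]
panel 0 [281.40797638 246.21301132]
panel 0.075 [281.59264112 126.70769388]
[223.18430166 162.8213829 ]
```

View pics/w3c.png

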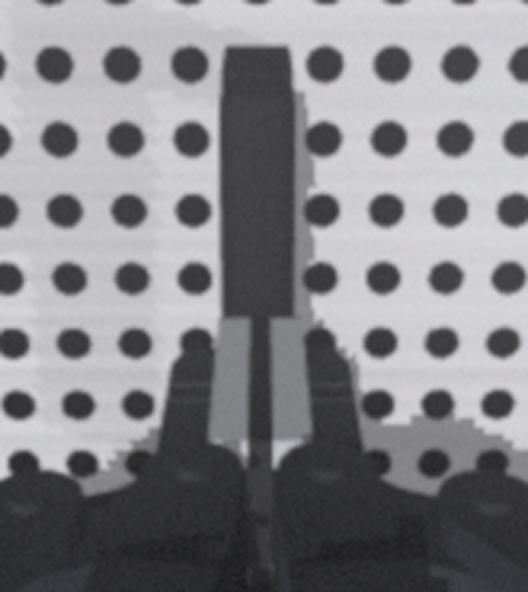

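View pics/s3c.png

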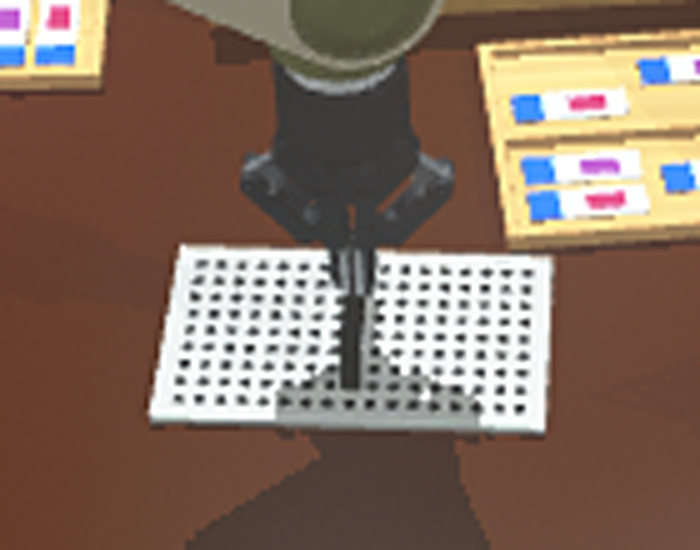

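```bash
python3 - <<'E'
from h import *
np.set_printoptions(precision=1,suppress=True)
S=load('s3');s=observe();p=s['position'];R=s['tool_rot']
u0,v0=proj(S,p).astype(int)
f=lambda X:(proj(S,X)-[u0-70,v0-60])*5
c=np.array([.4594,.2443,0]);th=np.radians(-5.85);y=np.array([-np.sin(th),np.cos(th),0]);x=np.array([np.cos(th),np.sin(th),0])
for a in (-.048,0,.048): print('bar top',a,f(c+y*a+[0,0,.043]),f(c+y*a+[0,0,.027]))
for i in (-1,1):
  for j in (-1,1): print('corner',f(c+x*i*.118+y*j*.075+[0,0,.005]))
for z in (-.054,-.03,-.018,-.008,0,.011): print('tool',z,f(p+R@[0,0,z]),f(p+R@[0,.011,z]))
W=load('w2')
E
```

```text
bar top -0.048 [342.7 341.3] [344.  360.6]
bar top 0 [349.3 285.8] [350.5 305.1]
bar top 0.048 [355.6 232.4] [356.8 251.7]
corner [144.1 413. ]
corner [175.4 243.2]
corner [540.  424.8]
corner [548.2 254.2]
tool -0.054 [346.5 237.7] [345.  250.3]
tool -0.03 [348.5 267.6] [347.  280.2]
tool -0.018 [349.5 282.3] [348.  294.9]
tool -0.008 [350.3 294.5] [348.8 307. ]
tool 0 [350.9 304.1] [349.4 316.6]
tool 0.011 [351.7 317.2] [350.3 329.8]
```

```bash
python3 - <<'E'
from rig import env, viewer
print([a for a in dir(env) if a[0]!='_'],[a for a in dir(viewer) if a[0]!='_'])
E
```

```text
['MotionError', 'close_job', 'tcp_to_tips'] ['get_image']
```

Both views agree: the shut fingertips stand about 16 mm behind the reported TCP, not 11 mm ahead of it, so the pads closed on top of the bar (Fz +6.5 N). I'll open, go lower in small steps while watching the force, and look again before closing.

Emit:
jog_arm(
  dr=[
    [0,0,0],
    [0,0,0],
    [0,0,0],
    [0,0,0],
    [0,0,0],
    [0,0,0],
    [0,0,0],
    [0,0,0],
    [0,0,0],
    [0,0,0],
  ],
  slide=[
    [0,0,-0.002],
    [0,0,-0.004],
    [0,0,0],
    [0,0,0],
    [0,0,0],
    [0,0,0],
    [0,0,0],
    [0,0,0],
    [0,0,0],
    [0,0,0],
  ],
  gripper=[-1,-1,1,1,1,1,1,1,1,1],
)

```text
time_s: 7.45
position: [0.4591, 0.2444, 0.0328]
tool_rot: [[0.995, -0.102, -0.0], [-0.102, -0.995, 0.0], [-0.0, 0.0, -1.0]]
ft_force: [0.7, 0.9, 0.4]
grip_width: 0.0853
```

```bash
python3 - <<'E'
from h import *
snap('wrist','w4.png'); s=observe();print(s['position'],s['ft_force'],s['grip_width'])
E
```

```text
[0.45907578 0.24442863 0.03283797] [-0.22610355 -0.58833835 -0.04604628] 0.08555377237707372
```

View pics/w4.png

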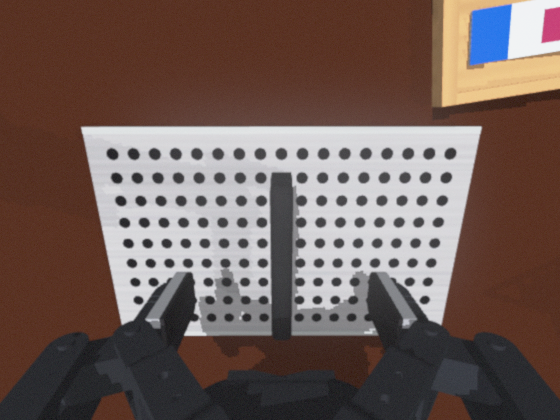

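Emit:
jog_arm(
  dr=[
    [0,0,0],
    [0,0,0],
    [0,0,0],
    [0,0,0],
    [0,0,0],
    [0,0,0],
    [0,0,0],
    [0,0,0],
    [0,0,0],
    [0,0,0],
  ],
  slide=[
    [0,0,0.003],
    [0,0,0.005],
    [0,0,0.006],
    [0,0,0.004],
    [0,0,0.002],
    [0,0,0],
    [0,0,0],
    [0,0,0],
    [0,0,0],
    [0,0,0],
  ],
  gripper=[1,1,0.7,0.4,0.1,0,0,0,0,0],
)

```text
time_s: 8.5
position: [0.4591, 0.2444, 0.0129]
tool_rot: [[0.995, -0.102, 0.0], [-0.102, -0.995, 0.0], [0.0, -0.0, -1.0]]
ft_force: [-0.0, 0.4, 0.7]
grip_width: 0.0427
```

```bash
python3 - <<'E'
from h import *
W=snap('wrist','w5.png'); S=snap('side','s5.png');s=observe();print(s['position'],s['ft_force'],s['grip_width'])
u,v=proj(S,s['position']).astype(int)
a=cv2.resize(S['pixels'][v-40:v+40,u-50:u+50],None,fx=4,fy=4,interpolation=cv2.INTER_CUBIC)
b=W['pixels'][100:420,80:480]
cv2.imwrite('pics/c5.png',np.hstack([a,b]))
E
```

```text
[0.45910481 0.24440961 0.01290998] [ 0.50089097 -0.08232681 -0.88145393] 0.04281082502028621
```

View pics/c5.png

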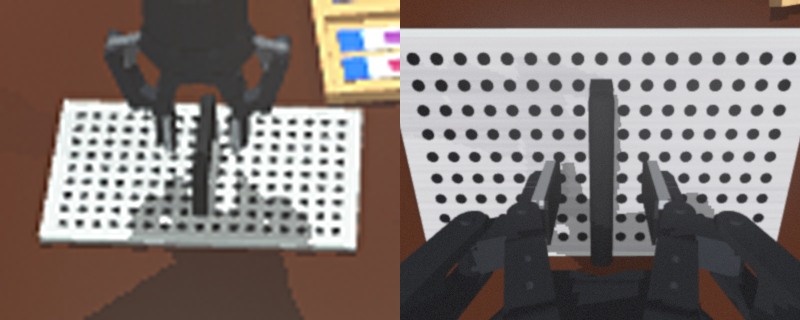

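The fingers now straddle the bar with nothing touching. I'll go down another 10 mm.

Emit:
jog_arm(
  dr=[
    [0,0,0],
    [0,0,0],
    [0,0,0],
    [0,0,0],
    [0,0,0],
    [0,0,0],
    [0,0,0],
    [0,0,0],
    [0,0,0],
    [0,0,0],
  ],
  slide=[
    [0,0,0.002],
    [0,0,0.002],
    [0,0,0.002],
    [0,0,0.001],
    [0,0,0],
    [0,0,0],
    [0,0,0],
    [0,0,0],
    [0,0,0],
    [0,0,0],
  ],
  gripper=[0,0,0,0,0,0,0,0,0,0],
)

```text
time_s: 9.6
position: [0.4591, 0.2444, 0.0059]
tool_rot: [[0.995, -0.102, 0.0], [-0.102, -0.995, 0.0], [0.0, -0.0, -1.0]]
ft_force: [0.0, 0.5, -0.2]
grip_width: 0.0428
```

Emit:
jog_arm(
  dr=[
    [0,0,0],
    [0,0,0],
    [0,0,0],
    [0,0,0],
    [0,0,0],
    [0,0,0],
    [0,0,0],
    [0,0,0],
    [0,0,0],
    [0,0,0],
  ],
  slide=[
    [0,0,0.001],
    [0,0,0.001],
    [0,0,0],
    [0,0,0],
    [0,0,0],
    [0,0,0],
    [0,0,0],
    [0,0,0],
    [0,0,0],
    [0,0,0],
  ],
  gripper=[-0.2,-0.4,-0.55,-0.7,-0.8,-0.9,-1,-1,-1,-1],
  force=60,
)

```text
time_s: 10.6
position: [0.4591, 0.2444, 0.0039]
tool_rot: [[0.995, -0.102, 0.0], [-0.102, -0.995, 0.0], [0.0, -0.0, -1.0]]
ft_force: [-0.6, -1.5, 4.1]
grip_width: 0.0111
```

```bash
python3 - <<'E'
from h import *
W=snap('wrist','w6.png'); S=snap('side','s6.png');s=observe();print(s['position'],s['tool_rot'],s['ft_force'],s['wrist_torque'],s['grip_width'])
u,v=proj(S,s['position']).astype(int)
a=cv2.resize(S['pixels'][v-40:v+40,u-50:u+50],None,fx=4,fy=4,interpolation=cv2.INTER_CUBIC)
b=W['pixels'][100:420,80:480]
cv2.imwrite('pics/c6.png',np.hstack([a,b]))
E
```

```text
[0.45914278 0.24440263 0.00393771] [[ 9.94809234e-01 -1.01757312e-01  1.92823100e-04]
 [-1.01757316e-01 -9.94809252e-01  1.03149309e-05]
 [ 1.90772584e-04 -2.98825496e-05 -9.99999981e-01]] [-1.5137574  -0.15606229  5.18380438] [-0.10873372  0.1958972   0.05631894] 0.010573082552611737
```

View pics/c6.png

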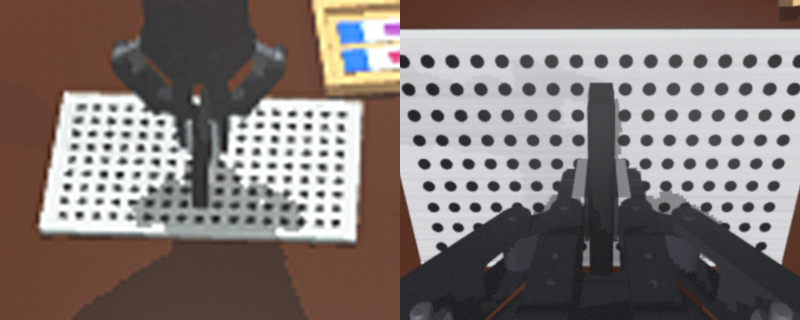

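The grip now holds: width 10.6 mm, with the pads on both sides of the bar. Now lift.

Emit:
jog_arm(
  dr=[
    [0,0,0],
    [0,0,0],
    [0,0,0],
    [0,0,0],
    [0,0,0],
    [0,0,0],
    [0,0,-0.012],
    [0,0,-0.012],
    [0,0,-0.012],
    [0,0,-0.012],
  ],
  slide=[
    [0,0,-0.003],
    [0,0,-0.007],
    [0,0,-0.015],
    [0,0,-0.03],
    [0,0,-0.03],
    [0,0,-0.035],
    [0,0,-0.035],
    [0,0,-0.025],
    [0,0,-0.015],
    [0,0,-0.005],
  ],
  gripper=[-1,-1,-1,-1,-1,-1,-1,-1,-1,-1],
)

```text
time_s: 11.7
position: [0.4592, 0.2445, 0.2054]
tool_rot: [[0.999, -0.053, 0.002], [-0.053, -0.999, 0.001], [0.002, -0.001, -1.0]]
ft_force: [-0.5, 0.0, -4.5]
grip_width: 0.0109
```

```bash
python3 - <<'E'
from h import *
W=snap('wrist','w7.png'); S=snap('side','s7.png');s=observe();print(s['position'],s['tool_rot'],s['ft_force'],s['wrist_torque'],s['grip_width'])
u,v=proj(S,s['position']).astype(int)
a=cv2.resize(S['pixels'][v-40:v+40,u-50:u+50],None,fx=4,fy=4,interpolation=cv2.INTER_CUBIC)
b=W['pixels'][100:420,80:480]
cv2.imwrite('pics/c7.png',np.hstack([a,b]))
E
```

```text
[0.45889845 0.2443738  0.20386773] [[ 9.98556076e-01 -5.37192283e-02  9.02777001e-05]
 [-5.37192351e-02 -9.98556077e-01  7.51137803e-05]
 [ 8.61122917e-05 -7.98549707e-05 -9.99999993e-01]] [-0.2579147   0.19178316 -3.7356891 ] [ 0.08266664  0.02953758 -0.01319361] 0.01048690828497259
```

View pics/c7.png

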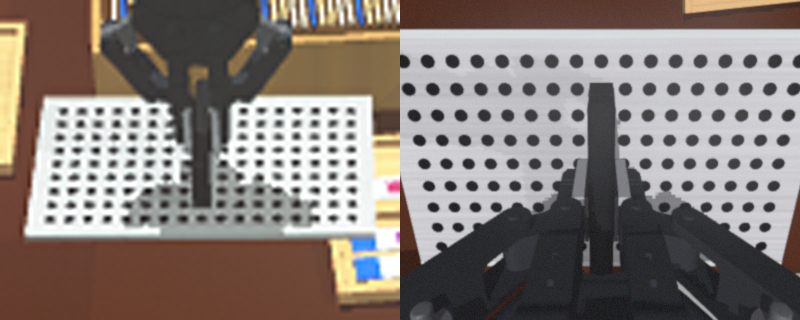

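The panel hangs level and weighs about 4.2 N, and it has not slipped: the w6 and w7 views are the same. Now carry it over the bay and tilt it 8°.

Emit:
jog_arm(
  dr=[
    [0,0,0],
    [0,0,0],
    [0,0,0],
    [0,0,0],
    [0,0,0],
    [0,0,0],
    [0,0,0],
    [0,0,0],
    [0,0,0],
    [0,0,0],
  ],
  slide=[
    [0.004,0.015,0],
    [0.006,0.03,0],
    [0.007,0.04,0],
    [0.008,0.045,0],
    [0.008,0.045,0],
    [0.008,0.045,0],
    [0.008,0.045,0],
    [0.008,0.045,0],
    [0.007,0.04,0],
    [0.004,0.025,0],
  ],
  gripper=[-1,-1,-1,-1,-1,-1,-1,-1,-1,-1],
)

```text
time_s: 12.8
position: [0.5063, -0.1364, 0.2022]
tool_rot: [[0.998, -0.056, -0.002], [-0.056, -0.998, 0.001], [-0.002, -0.001, -1.0]]
ft_force: [0.1, -0.2, -3.9]
grip_width: 0.011
```

Emit:
jog_arm(
  dr=[
    [0,0,0],
    [0,0,0],
    [0,-0.02,0],
    [0,-0.03,0],
    [0,-0.03,0],
    [0,-0.03,0],
    [0,-0.03,0],
    [0,0,0],
    [0,0,0],
    [0,0,0],
  ],
  slide=[
    [0.003,0.0135,0],
    [0,0,0],
    [0,0,0],
    [0,0,0],
    [0,0,0],
    [0,0,0],
    [0,0,0],
    [0,0,0],
    [0,0,0],
    [0,0,0],
  ],
  gripper=[-1,-1,-1,-1,-1,-1,-1,-1,-1,-1],
)

```text
time_s: 13.8
position: [0.5089, -0.1468, 0.2039]
tool_rot: [[0.989, -0.053, -0.139], [-0.053, -0.999, 0.007], [-0.139, -0.0, -0.99]]
ft_force: [0.3, -0.7, -3.2]
grip_width: 0.011
```

```bash
cat >> h.py <<'E'
M=np.array([.5402,-.149]);U=np.array([.9986,-.0538]);V=np.array([.0538,.9986]);H=.0039
def st(a=None,s_tip=None,z_tip=None):
    o=observe();p=o['position'];R=o['tool_rot']
    far=p+R@[.118,0,H];near=p+R@[-.118,0,H]
    f=lambda q:np.round(1000*np.array([(q[:2]-M)@U,(q[:2]-M)@V,q[2]]),1)
    al=np.degrees(np.arctan2(-R[2,0],np.hypot(R[0,0],R[1,0])))
    print('t',round(o['time_s'],2),'far',f(far),'near',f(near),'tilt',round(al,2),'roll',round(np.degrees(R[2,1]),2),'yaw',round(np.degrees(np.arctan2(R[1,0],R[0,0])),2),'F',np.round(o['ft_force'],1),'T',np.round(o['wrist_torque'],2),'w',round(o['grip_width'],4))
    if a is not None:
        ar=np.radians(a); s=s_tip/1e3-.118*np.cos(ar)+H*np.sin(ar); z=z_tip/1e3+.118*np.sin(ar)+H*np.cos(ar)
        t=np.array([*(M+U*s),z]); print('to go in tool mm',np.round(1e3*R.T@(t-p),1),'dr y',round(np.radians(al-a),4))
E
python3 - <<'E'
from h import *
st(8,85,150); st(8,85,102)
E
```

```text
t 13.8 far [ 85.    0.6 183.6] near [-148.8    0.5  216.5] tilt 8.0 roll -0.0 yaw -3.05 F [ 0.3 -0.7 -3.2] T [-0.04 -0.13  0.02] w 0.011
to go in tool mm [ 4.7  0.5 33.3] dr y 0.0001
t 13.8 far [ 85.    0.6 183.6] near [-148.8    0.5  216.5] tilt 8.0 roll -0.0 yaw -3.05 F [ 0.3 -0.7 -3.2] T [-0.04 -0.13  0.02] w 0.011
to go in tool mm [11.4  0.5 80.8] dr y 0.0001
```

Emit:
jog_arm(
  dr=[
    [0,0,0],
    [0,0,0],
    [0,0,0],
    [0,0,0],
    [0,0,0],
    [0,0,0],
    [0,0,0],
    [0,0,0],
    [0,0,0],
    [0,0,0],
  ],
  slide=[
    [0.0016,0.0005,0.0115],
    [0.0016,0,0.0115],
    [0.0016,0,0.0115],
    [0.0016,0,0.0115],
    [0.0016,0,0.0115],
    [0,0,0],
    [0,0,0],
    [0,0,0],
    [0,0,0],
    [0,0,0],
  ],
  gripper=[-1,-1,-1,-1,-1,-1,-1,-1,-1,-1],
)

```text
time_s: 14.8
position: [0.509, -0.1479, 0.1461]
tool_rot: [[0.989, -0.054, -0.139], [-0.053, -0.999, 0.007], [-0.139, 0.0, -0.99]]
ft_force: [0.2, 0.0, -4.2]
grip_width: 0.0106
```

```bash
python3 - <<'E'
from h import *
st(8,85,102)
for n in ('wrist','side','top'): snap(n,n+'8.png')
W=load('wrist8')['pixels'];S=load('side8');T=load('top8')
p=observe()['position']
u,v=proj(S,p).astype(int);a=cv2.resize(S['pixels'][v-75:v+75,u-100:u+100],None,fx=4,fy=4,interpolation=cv2.INTER_CUBIC)
cv2.imwrite('pics/s8c.png',a); print(u-100,v-75)
u,v=proj(T,p).astype(int);cv2.imwrite('pics/t8c.png',cv2.resize(T['pixels'][v-75:v+75,u-100:u+100],None,fx=4,fy=4,interpolation=cv2.INTER_CUBIC))
print(u-100,v-75)
E
```

```text
t 14.8 far [ 85.1  -0.6 125.9] near [-148.6   -0.6  158.7] tilt 7.98 roll 0.02 yaw -3.09 F [ 0.2  0.  -4.2] T [-0.01 -0.23  0.01] w 0.0106
to go in tool mm [ 3.2 -0.6 23.6] dr y -0.0003
144 163
236 159
```

View pics/s8c.png

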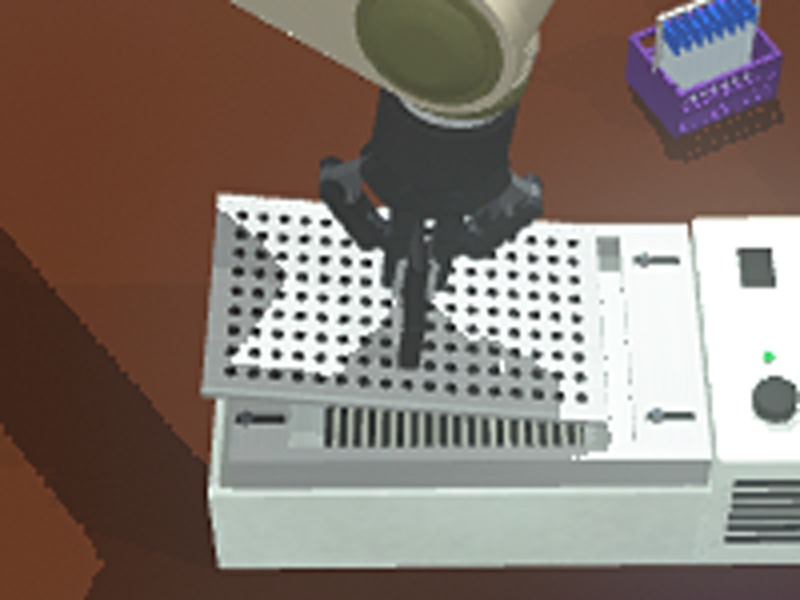

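View pics/wrist8.png

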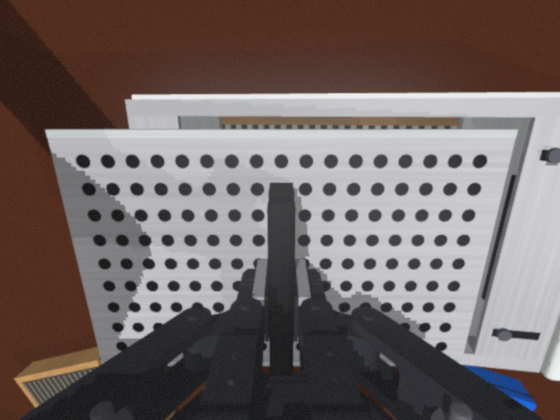

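View pics/t8c.png

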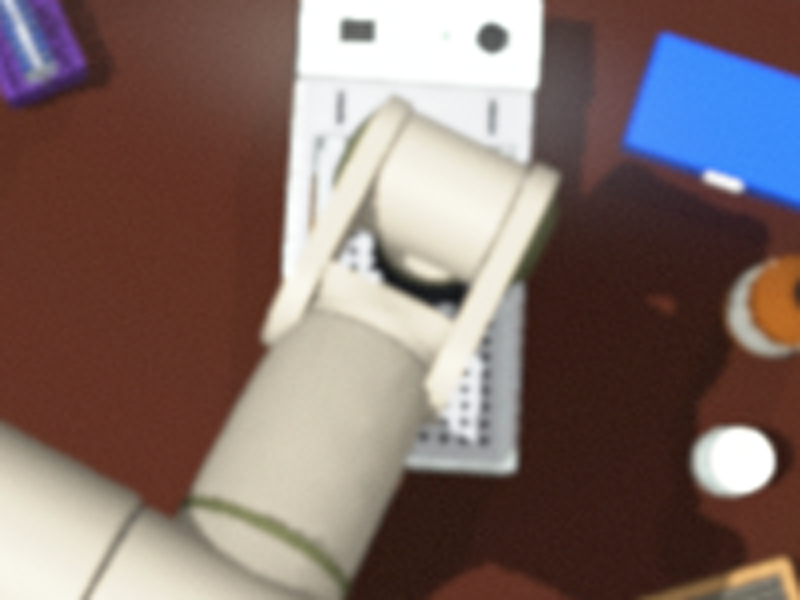

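The side view shows the far -y corner at about s8c (606,424) and the near -y corner at (203,392). I'll compare these with the predicted pixels before going in.

```bash
python3 - <<'E'
from h import *
S=load('side8');W=load('wrist8');o=observe();p=o['position'];R=o['tool_rot']
for n,x in (('far',.118),('near',-.118)):
  for y in (.075,-.075):
    X=p+R@[x,y,H-.005]; print(n,y,'s8c',(proj(S,X)-[144,163])*4,'wrist',proj(W,X))
for s in (.102,-.102):
  for v in (-.08,.08): X=[*(M+U*s+V*v),.114]; print('lip',s,v,'s8c',(proj(S,X)-[144,163])*4,proj(W,X))
E
```

```text
far 0.075 s8c [604.24523397 418.23239483] wrist [460.98490977 365.0660489 ]
far -0.075 s8c [590.94203535 223.17500689] wrist [518.28117681 128.55079953]
near 0.075 s8c [197.50200812 388.12966435] wrist [101.81620432 365.02946154]
near -0.075 s8c [214.414307   190.82111254] wrist [ 45.2454488  128.18145617]
lip 0.102 -0.08 s8c [630.86331647 440.64167509] [474.64589254 354.09520333]
lip 0.102 0.08 s8c [614.75892501 233.32059274] [535.67267181 116.36993345]
lip -0.102 -0.08 s8c [283.16513642 443.84466307] [198.85367936 326.89130132]
lip -0.102 0.08 s8c [293.97710022 235.46066532] [176.90093308 115.33633962]
```

The predictions match within about 1 mm. Now lower the far edge into the opening.

Emit:
jog_arm(
  dr=[
    [0,0,0],
    [0,0,0],
    [0,0,0],
    [0,0,0],
    [0,0,0],
    [0,0,0],
    [0,0,0],
    [0,0,0],
    [0,0,0],
    [0,0,0],
  ],
  slide=[
    [0.0006,-0.0006,0.004],
    [0.0006,0,0.0045],
    [0.0006,0,0.0045],
    [0.0006,0,0.0045],
    [0.0006,0,0.0045],
    [0.0005,0,0.0035],
    [0.0003,0,0.002],
    [0,0,0],
    [0,0,0],
    [0,0,0],
  ],
  gripper=[-1,-1,-1,-1,-1,-1,-1,-1,-1,-1],
)

```text
time_s: 15.95
position: [0.509, -0.1473, 0.1182]
tool_rot: [[0.989, -0.054, -0.139], [-0.053, -0.999, 0.007], [-0.139, 0.0, -0.99]]
ft_force: [0.6, -0.1, -4.6]
grip_width: 0.0108
```

```bash
python3 - <<'E'
from h import *
st(8,105,98)
E
```

```text
t 15.95 far [85.  -0.  97.9] near [-148.7    0.   130.8] tilt 8.0 roll 0.01 yaw -3.09 F [ 0.6 -0.1 -4.6] T [ 0.02 -0.13  0.05] w 0.0108
to go in tool mm [19.8  0.  -2.9] dr y -0.0001
```

Emit:
jog_arm(
  dr=[
    [0,0,0],
    [0,0,0],
    [0,0,0],
    [0,0,0],
    [0,0,0],
    [0,0,0],
    [0,0,0],
    [0,0,0],
    [0,0,0],
    [0,0,0],
  ],
  slide=[
    [0.002,0,-0.0002],
    [0.002,0,-0.0002],
    [0.002,0,-0.0002],
    [0.002,0,-0.0002],
    [0.002,0,-0.0002],
    [0.002,0,-0.0002],
    [0.002,0,-0.0002],
    [0.002,0,-0.0002],
    [0.002,0,-0.0002],
    [0.002,0,-0.0002],
  ],
  gripper=[-1,-1,-1,-1,-1,-1,-1,-1,-1,-1],
)

```text
time_s: 16.95
position: [0.5291, -0.1484, 0.1172]
tool_rot: [[0.989, -0.054, -0.139], [-0.053, -0.999, 0.008], [-0.14, -0.0, -0.99]]
ft_force: [0.5, 0.0, -4.0]
grip_width: 0.0109
```

```bash
python3 - <<'E'
from h import *
st(8,125,97)
W=snap('wrist','w9.png')
E
```

```text
t 16.95 far [105.2   0.   96.9] near [-1.286e+02  1.000e-01  1.298e+02] tilt 8.02 roll -0.0 yaw -3.09 F [ 0.5  0.  -4. ] T [ 0.04 -0.18 -0.08] w 0.0109
to go in tool mm [19.6  0.  -2.9] dr y 0.0003
```

View pics/w9.png

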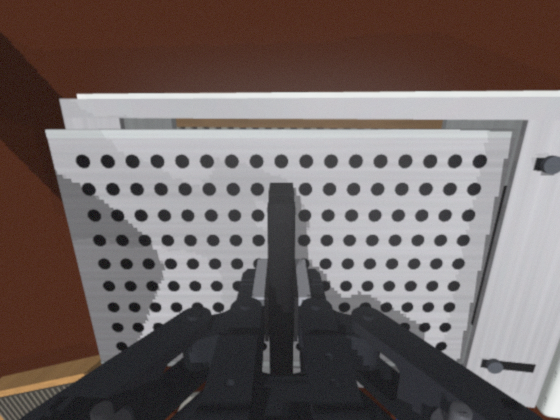

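```bash
python3 - <<'E'
from h import *
W=load('w9');im=W['pixels']
cv2.imwrite('pics/w9c.png',cv2.resize(im[85:370,440:560],None,fx=5,fy=2.1,interpolation=cv2.INTER_CUBIC))
o=observe();p=o['position'];R=o['tool_rot']
g=lambda X:(proj(W,X)-[440,85])*[5,2.1]
for y in (.075,-.075):
  print('top far',g(p+R@[.118,y,H-.005]),'bot',g(p+R@[.118,y,H]))
for v in (-.08,.08): print('lip',g([*(M+U*.102+V*v),.114]),'bot',g([*(M+U*.102+V*v),.110]))
E
```

```text
top far [108.97415281 589.28210433] bot [ 87.95335901 576.84281552]
top far [397.07656494  91.93814521] bot [360.8369616   90.78834851]
lip [107.33201269 633.19086939] bot [ 94.1916708  621.96253159]
lip [441.53394817  71.0701118 ] bot [414.86766287  70.62408722]
```

View pics/w9c.png

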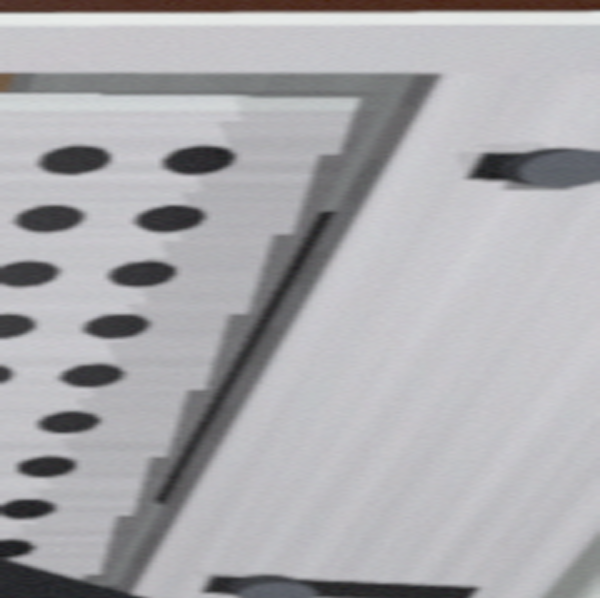

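The lip edge runs from (437,75) to (135,595) in the crop, as predicted. The dark rail shows just ahead of the panel edge, and the edge is going under the lip. I'll continue towards the rail.

Emit:
jog_arm(
  dr=[
    [0,0,0],
    [0,0,0],
    [0,0,0],
    [0,0,0],
    [0,0,0],
    [0,0,0],
    [0,0,0],
    [0,0,0],
    [0,0,0],
    [0,0,0],
  ],
  slide=[
    [0.002,0,-0.0003],
    [0.002,0,-0.0003],
    [0.002,0,-0.0003],
    [0.002,0,-0.0003],
    [0.002,0,-0.0003],
    [0.002,0,-0.0003],
    [0.002,0,-0.0003],
    [0.002,0,-0.0003],
    [0,0,0],
    [0,0,0],
  ],
  gripper=[-1,-1,-1,-1,-1,-1,-1,-1,-1,-1],
)

```text
time_s: 18.0
position: [0.5449, -0.1492, 0.1173]
tool_rot: [[0.989, -0.054, -0.14], [-0.053, -0.999, 0.008], [-0.14, -0.0, -0.99]]
ft_force: [-5.2, 0.0, -3.0]
grip_width: 0.011
```

```bash
python3 - <<'E'
from h import *
st(8,131,97)
E
```

```text
t 18.0 far [1.21e+02 1.00e-01 9.69e+01] near [-1.127e+02  1.000e-01  1.299e+02] tilt 8.05 roll -0.01 yaw -3.09 F [-5.2  0.  -3. ] T [ 0.1   0.65 -0.03] w 0.011
to go in tool mm [ 9.9  0.1 -1.4] dr y 0.0008
```

Rail contact: Fx is -5.2 N at s=121, as expected. I'll continue gently.

Emit:
jog_arm(
  dr=[
    [0,0,0],
    [0,0,0],
    [0,0,0],
    [0,0,0],
    [0,0,0],
    [0,0,0],
    [0,0,0],
    [0,0,0],
    [0,0,0],
    [0,0,0],
  ],
  slide=[
    [0.0015,0,-0.0002],
    [0.0015,0,-0.0002],
    [0.0015,0,-0.0002],
    [0.0015,0,-0.0002],
    [0.0015,0,-0.0002],
    [0.001,0,-0.0002],
    [0.001,0,-0.0002],
    [0.0005,0,0],
    [0,0,0],
    [0,0,0],
  ],
  gripper=[-1,-1,-1,-1,-1,-1,-1,-1,-1,-1],
)

```text
time_s: 19.0
position: [0.5546, -0.1497, 0.1174]
tool_rot: [[0.989, -0.054, -0.141], [-0.053, -0.999, 0.008], [-0.141, -0.0, -0.99]]
ft_force: [-6.8, 0.4, -1.9]
grip_width: 0.0109
```

```bash
python3 - <<'E'
from h import *
st(8,134,97)
E
```

```text
t 19.0 far [1.306e+02 1.000e-01 9.690e+01] near [-1.030e+02  1.000e-01  1.301e+02] tilt 8.1 roll -0.01 yaw -3.1 F [-6.8  0.4 -1.9] T [ 0.11  0.96 -0.06] w 0.0109
to go in tool mm [ 3.3  0.1 -0.4] dr y 0.0017
```

Emit:
jog_arm(
  dr=[
    [0,0,0],
    [0,0,0],
    [0,0,0],
    [0,0,0],
    [0,0,0],
    [0,0,0],
    [0,0,0],
    [0,0,0],
    [0,0,0],
    [0,0,0],
  ],
  slide=[
    [0.0005,0,0],
    [0.0005,0,-0.0001],
    [0.0005,0,0],
    [0.0005,0,-0.0001],
    [0.0005,0,0],
    [0.0005,0,-0.0001],
    [0.0005,0,0],
    [0,0,0],
    [0,0,0],
    [0,0,0],
  ],
  gripper=[-1,-1,-1,-1,-1,-1,-1,-1,-1,-1],
)

```text
time_s: 20.0
position: [0.558, -0.1499, 0.1172]
tool_rot: [[0.989, -0.054, -0.141], [-0.054, -0.999, 0.008], [-0.141, -0.0, -0.99]]
ft_force: [-7.8, 0.7, -0.2]
grip_width: 0.0111
```

```bash
python3 - <<'E'
from h import *
st(8,135,97)
W=snap('wrist','w10.png');S=snap('side','s10.png')
p=observe()['position'];u,v=proj(S,p).astype(int)
a=cv2.resize(S['pixels'][v-55:v+55,u-90:u+30],None,fx=4,fy=4,interpolation=cv2.INTER_CUBIC)
cv2.imwrite('pics/s10c.png',a)
E
```

```text
t 20.0 far [1.341e+02 1.000e-01 9.670e+01] near [-9.96e+01  1.00e-01  1.30e+02] tilt 8.11 roll -0.01 yaw -3.1 F [-7.8  0.7 -0.2] T [0.14 1.03 0.02] w 0.0111
to go in tool mm [ 0.9  0.1 -0.2] dr y 0.0019
```

View pics/w10.png

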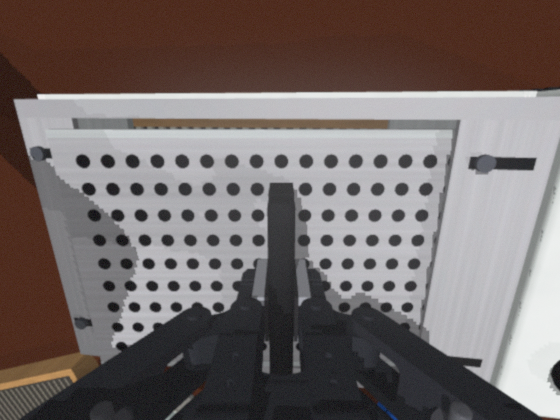

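View pics/s10c.png

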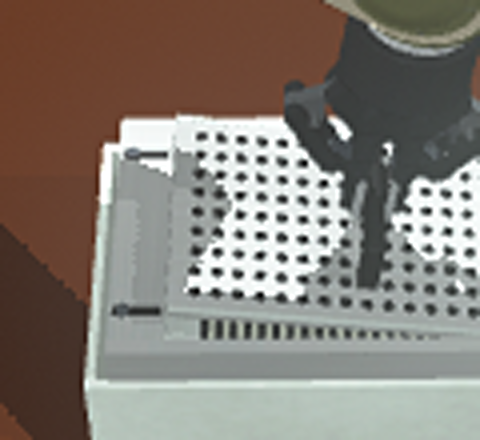

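Fx is -7.8 N, so the stops should be within 1 to 2 mm. I'll feel for them in 0.4 mm steps.

Emit:
jog_arm(
  dr=[
    [0,0,0],
    [0,0,0],
    [0,0,0],
    [0,0,0],
    [0,0,0],
    [0,0,0],
    [0,0,0],
    [0,0,0],
    [0,0,0],
    [0,0,0],
  ],
  slide=[
    [0.0004,0,0],
    [0,0,0],
    [0.0004,0,-0.0001],
    [0,0,0],
    [0,0,0],
    [0,0,0],
    [0,0,0],
    [0,0,0],
    [0,0,0],
    [0,0,0],
  ],
  gripper=[-1,-1,-1,-1,-1,-1,-1,-1,-1,-1],
)

```text
time_s: 21.1
position: [0.5587, -0.1499, 0.1172]
tool_rot: [[0.989, -0.054, -0.141], [-0.053, -0.999, 0.008], [-0.141, -0.0, -0.99]]
ft_force: [-6.6, 1.2, -1.9]
grip_width: 0.0109
```

```bash
python3 - <<'E'
from h import *
st(8,135.5,97)
E
```

```text
t 21.1 far [1.348e+02 1.000e-01 9.670e+01] near [-9.88e+01  1.00e-01  1.30e+02] tilt 8.12 roll -0.01 yaw -3.1 F [-6.6  1.2 -1.9] T [0.16 1.12 0.01] w 0.0109
to go in tool mm [ 0.6  0.1 -0.2] dr y 0.0021
```

Emit:
jog_arm(
  dr=[
    [0,0,0],
    [0,0,0],
    [0,0,0],
    [0,0,0],
    [0,0,0],
    [0,0,0],
    [0,0,0],
    [0,0,0],
    [0,0,0],
    [0,0,0],
  ],
  slide=[
    [0.0004,0,0],
    [0,0,0],
    [0.0004,0,-0.0001],
    [0,0,0],
    [0,0,0],
    [0,0,0],
    [0,0,0],
    [0,0,0],
    [0,0,0],
    [0,0,0],
  ],
  gripper=[-1,-1,-1,-1,-1,-1,-1,-1,-1,-1],
)

```text
time_s: 22.1
position: [0.5595, -0.1499, 0.1172]
tool_rot: [[0.989, -0.054, -0.141], [-0.053, -0.999, 0.008], [-0.141, -0.0, -0.99]]
ft_force: [-7.8, 1.2, -1.0]
grip_width: 0.0108
```

```bash
python3 - <<'E'
from h import *
st(8,135.5,97)
E
```

```text
t 22.1 far [1.356e+02 1.000e-01 9.670e+01] near [-9.8e+01  1.0e-01  1.3e+02] tilt 8.12 roll -0.01 yaw -3.1 F [-7.8  1.2 -1. ] T [ 0.2   1.08 -0.02] w 0.0108
to go in tool mm [-0.1  0.1 -0.1] dr y 0.0021
```

Emit:
jog_arm(
  dr=[
    [0,0,0],
    [0,0,0],
    [0,0,0],
    [0,0,0],
    [0,0,0],
    [0,0,0],
    [0,0,0],
    [0,0,0],
    [0,0,0],
    [0,0,0],
  ],
  slide=[
    [0.0004,0,0],
    [0,0,0],
    [0.0004,0,-0.0001],
    [0,0,0],
    [0,0,0],
    [0,0,0],
    [0,0,0],
    [0,0,0],
    [0,0,0],
    [0,0,0],
  ],
  gripper=[-1,-1,-1,-1,-1,-1,-1,-1,-1,-1],
)

```text
time_s: 23.1
position: [0.5603, -0.15, 0.1172]
tool_rot: [[0.989, -0.054, -0.141], [-0.054, -0.999, 0.008], [-0.141, -0.0, -0.99]]
ft_force: [-7.6, 0.8, -0.6]
grip_width: 0.0105
```

```bash
python3 - <<'E'
from h import *
st(8,135.5,97)
W=snap('wrist','w11.png');im=W['pixels']
o=observe();p=o['position'];R=o['tool_rot']
cv2.imwrite('pics/w11c.png',cv2.resize(im[85:370,10:160],None,fx=5,fy=2.1,interpolation=cv2.INTER_CUBIC))
g=lambda X:(proj(W,X)-[10,85])*[5,2.1]
for y in (.075,-.075): print('panel near top',g(p+R@[-.118,y,H-.005]),'bot',g(p+R@[-.118,y,H]))
for v in (-.08,.08): print('lip',g([*(M-U*.102+V*v),.114]))
E
```

```text
t 23.1 far [136.4   0.   96.7] near [-9.73e+01  1.00e-01  1.30e+02] tilt 8.13 roll -0.01 yaw -3.1 F [-7.6  0.8 -0.6] T [ 0.11  1.11 -0.01] w 0.0105
to go in tool mm [-0.9  0.1  0. ] dr y 0.0022
panel near top [459.00075157 588.6817114 ] bot [479.81123131 576.25206414]
panel near top [176.19966239  90.95758115] bot [212.01060916  89.83580368]
lip [531.59504856 551.07196407]
lip [285.00364717  67.57695738]
```

View pics/w11c.png

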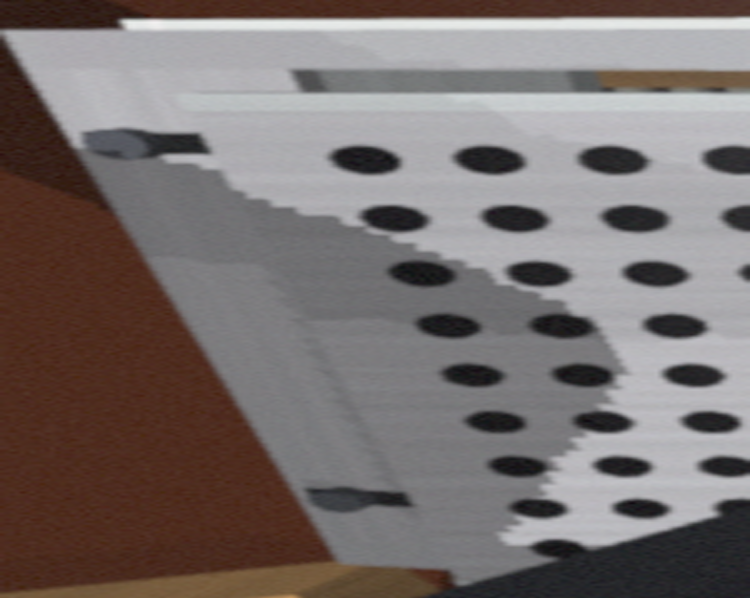

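The near lip edge shows at crop (293,70), about 0.8 mm farther than my model. The panel's near edge matches prediction. The panel is essentially at the stops at -7.6 N, so the near edge has about 1.5 to 2.5 mm of clearance. I'll plan the lowering as a rotation about the far edge.

```bash
cat >> h.py <<'E'
def plan(wp):
    """wp list of (alpha,s_tip,z_tip); prints per-row tool slides (mm) & dr from current measured"""
    o=observe();p=o['position'];R=o['tool_rot']
    a0=np.degrees(np.arctan2(-R[2,0],np.hypot(R[0,0],R[1,0])))
    cs=(p[:2]-M)@U; cz=p[2]
    for a,s,z in wp:
        r=np.radians(a0); ar=np.radians(a)
        ts=s/1e3-.118*np.cos(ar)+H*np.sin(ar); tz=z/1e3+.118*np.sin(ar)+H*np.cos(ar)
        ds,dz=ts-cs,tz-cz
        print('dr',round(r-ar,4),'slide',round(1e3*(ds*np.cos(r)-dz*np.sin(r)),2),round(1e3*(-ds*np.sin(r)-dz*np.cos(r)),2))
        a0,cs,cz=a,ts,tz
E
python3 - <<'E'
from h import *
plan([(7.1,136.5,96.5),(6.1,136.5,96.3),(5.1,136.5,96.2)])
print(); plan([(8.13-.4*k,136.4,96.7) for k in range(1,4)])
E
```

```text
dr 0.0179 slide 0.11 2.23
dr 0.0175 slide -0.03 2.26
dr 0.0175 slide -0.04 2.16

dr 0.0069 slide 0.01 0.75
dr 0.007 slide -0.02 0.82
dr 0.007 slide -0.02 0.82
```

Emit:
jog_arm(
  dr=[
    [0,0.007,0],
    [0,0.007,0],
    [0,0.007,0],
    [0,0.007,0],
    [0,0.007,0],
    [0,0.007,0],
    [0,0.007,0],
    [0,0,0],
    [0,0,0],
    [0,0,0],
  ],
  slide=[
    [0,0,0.00085],
    [0,0,0.00085],
    [0,0,0.00085],
    [0,0,0.00085],
    [0,0,0.00085],
    [0,0,0.00085],
    [0,0,0.00085],
    [0,0,0],
    [0,0,0],
    [0,0,0],
  ],
  gripper=[-1,-1,-1,-1,-1,-1,-1,-1,-1,-1],
)

```text
time_s: 24.15
position: [0.5595, -0.1499, 0.1112]
tool_rot: [[0.994, -0.054, -0.093], [-0.054, -0.999, 0.005], [-0.093, -0.0, -0.996]]
ft_force: [-7.6, 0.7, -0.9]
grip_width: 0.011
```

```bash
python3 - <<'E'
from h import *
st(4.2,136.4,96.2)
W=snap('wrist','w12.png');im=W['pixels']
o=observe();p=o['position'];R=o['tool_rot']
cv2.imwrite('pics/w12c.png',cv2.resize(im[85:370,10:160],None,fx=5,fy=2.1,interpolation=cv2.INTER_CUBIC))
g=lambda X:(proj(W,X)-[10,85])*[5,2.1]
for y in (.075,-.075): print('panel near top',g(p+R@[-.118,y,H-.005]),'bot',g(p+R@[-.118,y,H]))
for v in (-.08,.08): print('lip',g([*(M-U*.102+V*v),.114]))
plan([(4.6,136.4,96.3),(4.2,136.4,96.2)])
E
```

```text
t 24.15 far [1.365e+02 1.000e-01 9.640e+01] near [-98.5   0.2 118.3] tilt 5.32 roll -0.01 yaw -3.1 F [-7.6  0.7 -0.9] T [ 0.15  1.1  -0.04] w 0.011
to go in tool mm [-0.1  0.1  2.5] dr y 0.0195
panel near top [459.13172615 588.68354801] bot [479.93802813 576.25562703]
panel near top [176.48168813  91.02700515] bot [212.27937008  89.90416725]
lip [482.738962   577.77124598]
lip [202.94961404  68.6117323 ]
dr 0.0125 slide -0.11 1.63
dr 0.007 slide -0.02 0.92
```

View pics/w12c.png

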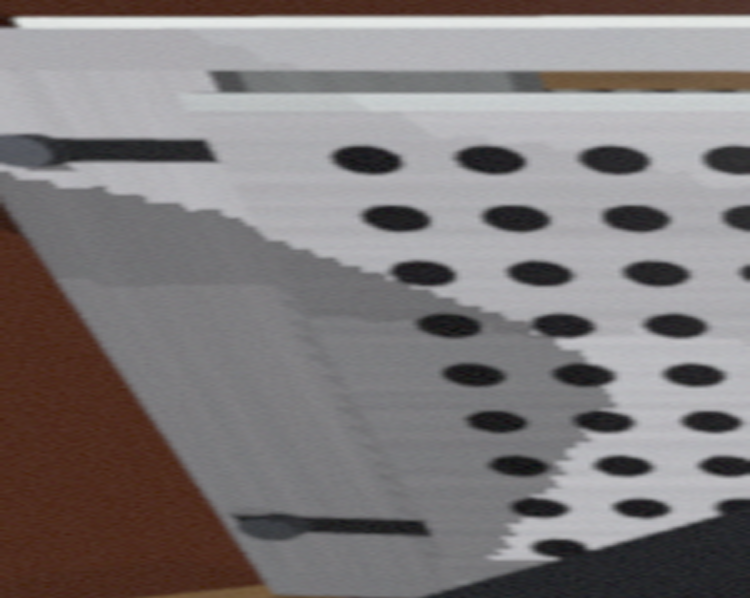

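The near lip's inner corner is at crop (211,71), against a predicted (203,69), so the clearance from the panel's near edge is about 1.7 to 2.5 mm. I'll add 0.4 mm of push and lower past the lip in small steps.

Emit:
jog_arm(
  dr=[
    [0,0,0],
    [0,0.005,0],
    [0,0.005,0],
    [0,0.005,0],
    [0,0.005,0],
    [0,0,0],
    [0,0,0],
    [0,0,0],
    [0,0,0],
    [0,0,0],
  ],
  slide=[
    [0.0004,0,0],
    [0,0,0.0006],
    [0,0,0.0006],
    [0,0,0.0006],
    [0,0,0.0006],
    [0,0,0],
    [0,0,0],
    [0,0,0],
    [0,0,0],
    [0,0,0],
  ],
  gripper=[-1,-1,-1,-1,-1,-1,-1,-1,-1,-1],
)

```text
time_s: 25.2
position: [0.5597, -0.1499, 0.1088]
tool_rot: [[0.996, -0.054, -0.073], [-0.054, -0.999, 0.004], [-0.073, -0.0, -0.997]]
ft_force: [-7.8, 1.1, -1.0]
grip_width: 0.0106
```

```bash
python3 - <<'E'
from h import *
st(3,136.8,96)
E
```

```text
t 25.2 far [1.37e+02 1.00e-01 9.63e+01] near [-98.4   0.2 113.5] tilt 4.17 roll -0.01 yaw -3.1 F [-7.8  1.1 -1. ] T [ 0.1   1.14 -0.03] w 0.0106
to go in tool mm [-0.2  0.1  2.8] dr y 0.0204
```

Emit:
jog_arm(
  dr=[
    [0,0.005,0],
    [0,0.005,0],
    [0,0.005,0],
    [0,0.005,0],
    [0,0,0],
    [0,0,0],
    [0,0,0],
    [0,0,0],
    [0,0,0],
    [0,0,0],
  ],
  slide=[
    [0,0,0.0006],
    [0,0,0.0006],
    [0,0,0.0006],
    [0,0,0.0006],
    [0,0,0],
    [0,0,0],
    [0,0,0],
    [0,0,0],
    [0,0,0],
    [0,0,0],
  ],
  gripper=[-1,-1,-1,-1,-1,-1,-1,-1,-1,-1],
)

```text
time_s: 26.2
position: [0.5596, -0.1499, 0.1064]
tool_rot: [[0.997, -0.054, -0.053], [-0.054, -0.999, 0.003], [-0.053, -0.0, -0.999]]
ft_force: [-8.9, 1.8, -1.3]
grip_width: 0.0105
```

```bash
python3 - <<'E'
from h import *
st(0,136.8,95)
W=snap('wrist','w13.png');im=W['pixels']
cv2.imwrite('pics/w13c.png',cv2.resize(im[85:370,10:160],None,fx=5,fy=2.1,interpolation=cv2.INTER_CUBIC))
E
```

```text
t 26.2 far [1.37e+02 1.00e-01 9.63e+01] near [-98.7   0.2 108.7] tilt 3.03 roll -0.01 yaw -3.1 F [-8.9  1.8 -1.3] T [ 0.12  1.12 -0.08] w 0.0105
to go in tool mm [-0.2  0.1  7.5] dr y 0.0529
```

View pics/w13c.png

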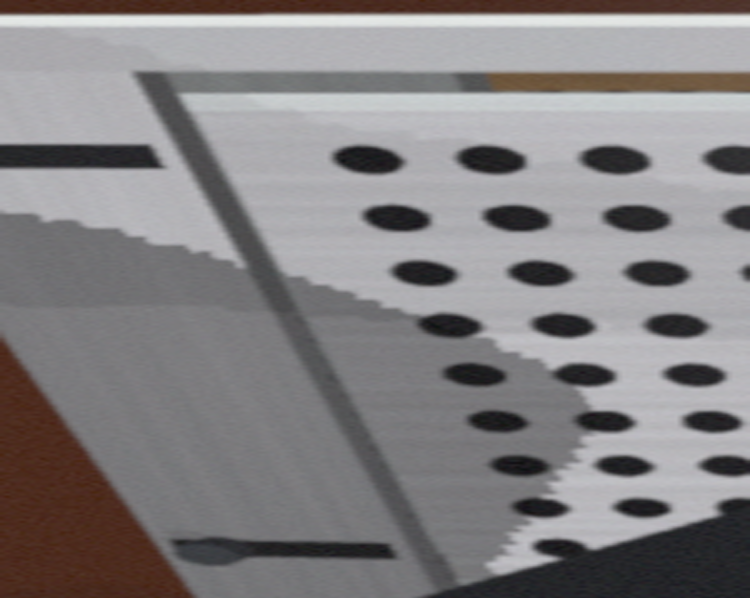

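The panel's near edge now sits just inside the near lip, with a thin dark gap along it. I'll keep lowering.

Emit:
jog_arm(
  dr=[
    [0,0.005,0],
    [0,0.005,0],
    [0,0.005,0],
    [0,0.005,0],
    [0,0.005,0],
    [0,0.005,0],
    [0,0.005,0],
    [0,0.005,0],
    [0,0,0],
    [0,0,0],
  ],
  slide=[
    [0,0,0.0006],
    [0,0,0.0006],
    [0,0,0.0006],
    [0,0,0.0006],
    [0,0,0.0006],
    [0,0,0.0006],
    [0,0,0.0006],
    [0,0,0.0006],
    [0,0,0],
    [0,0,0],
  ],
  gripper=[-1,-1,-1,-1,-1,-1,-1,-1,-1,-1],
)

```text
time_s: 27.25
position: [0.5594, -0.1499, 0.1016]
tool_rot: [[0.998, -0.054, -0.013], [-0.054, -0.999, 0.001], [-0.013, -0.0, -1.0]]
ft_force: [-8.2, 1.4, -1.4]
grip_width: 0.0107
```

```bash
python3 - <<'E'
from h import *
st(0,136.8,95)
E
```

```text
t 27.25 far [1.371e+02 1.000e-01 9.620e+01] near [-98.9   0.2  99.2] tilt 0.74 roll -0.02 yaw -3.1 F [-8.2  1.4 -1.4] T [ 0.16  1.11 -0.05] w 0.0107
to go in tool mm [-0.4  0.2  2.7] dr y 0.0129
```

Emit:
jog_arm(
  dr=[
    [0,0.0045,0],
    [0,0.0045,0],
    [0,0.004,0],
    [0,0,0],
    [0,0,0],
    [0,0,0],
    [0,0,0],
    [0,0,0],
    [0,0,0],
    [0,0,0],
  ],
  slide=[
    [0,0,0.0008],
    [0,0,0.0008],
    [0,0,0.0008],
    [0,0,0.0003],
    [0,0,0],
    [0,0,0],
    [0,0,0],
    [0,0,0],
    [0,0,0],
    [0,0,0],
  ],
  gripper=[-1,-1,-1,-1,-1,-1,-1,-1,-1,-1],
)

```text
time_s: 28.25
position: [0.5594, -0.1499, 0.0989]
tool_rot: [[0.999, -0.054, 0.0], [-0.054, -0.999, 0.0], [0.0, -0.0, -1.0]]
ft_force: [-8.2, 0.1, -0.9]
grip_width: 0.0109
```

```bash
python3 - <<'E'
from h import *
st(0,136.8,94)
E
```

```text
t 28.25 far [1.373e+02 1.000e-01 9.510e+01] near [-98.7   0.1  95. ] tilt -0.02 roll -0.01 yaw -3.1 F [-8.2  0.1 -0.9] T [0.13 1.13 0.01] w 0.0109
to go in tool mm [-0.5  0.1  1. ] dr y -0.0003
```

Emit:
jog_arm(
  dr=[
    [0,0,0],
    [0,0,0],
    [0,0,0],
    [0,0,0],
    [0,0,0],
    [0,0,0],
    [0,0,0],
    [0,0,0],
    [0,0,0],
    [0,0,0],
  ],
  slide=[
    [0,0,0.0003],
    [0,0,0],
    [0,0,0.0003],
    [0,0,0],
    [0,0,0.0003],
    [0,0,0],
    [0,0,0],
    [0,0,0],
    [0,0,0],
    [0,0,0],
  ],
  gripper=[-1,-1,-1,-1,-1,-1,-1,-1,-1,-1],
)

```text
time_s: 29.25
position: [0.5596, -0.15, 0.0982]
tool_rot: [[0.999, -0.054, 0.001], [-0.054, -0.999, -0.0], [0.001, -0.0, -1.0]]
ft_force: [-7.7, 0.5, 1.3]
grip_width: 0.0112
```

```bash
python3 - <<'E'
from h import *
st(0,136.8,94)
E
```

```text
t 29.25 far [1.374e+02 1.000e-01 9.440e+01] near [-98.6   0.1  94.2] tilt -0.04 roll -0.0 yaw -3.09 F [-7.7  0.5  1.3] T [ 0.09  1.18 -0.08] w 0.0112
to go in tool mm [-0.6  0.1  0.3] dr y -0.0008
```

The panel rests lightly on the ledges: Fz rose by about 2 N at z=94.3. Now draw it towards the near side.

Emit:
jog_arm(
  dr=[
    [0,0,0],
    [0,0,0],
    [0,0,0],
    [0,0,0],
    [0,0,0],
    [0,0,0],
    [0,0,0],
    [0,0,0],
    [0,0,0],
    [0,0,0],
  ],
  slide=[
    [-0.001,0,0],
    [-0.002,0,0],
    [-0.0025,0,0],
    [-0.0025,0,0],
    [-0.0025,0,0],
    [-0.0025,0,0],
    [-0.0025,0,0],
    [-0.0025,0,0],
    [-0.002,0,0],
    [-0.001,0,0],
  ],
  gripper=[-1,-1,-1,-1,-1,-1,-1,-1,-1,-1],
)

```text
time_s: 30.25
position: [0.5392, -0.149, 0.098]
tool_rot: [[0.999, -0.054, 0.002], [-0.054, -0.999, -0.0], [0.002, 0.0, -1.0]]
ft_force: [-4.6, 0.3, -2.2]
grip_width: 0.011
```

```bash
python3 - <<'E'
from h import *
st(0,110,94)
E
```

```text
t 30.25 far [117.1  -0.   94.4] near [-119.     0.    93.8] tilt -0.14 roll 0.01 yaw -3.1 F [-4.6  0.3 -2.2] T [ 0.1   0.54 -0.02] w 0.011
to go in tool mm [-7.   0.   0.1] dr y -0.0025
```

Emit:
jog_arm(
  dr=[
    [0,0,0],
    [0,0,0],
    [0,0,0],
    [0,0,0],
    [0,0,0],
    [0,0,0],
    [0,0,0],
    [0,0,0],
    [0,0,0],
    [0,0,0],
  ],
  slide=[
    [-0.001,0,0],
    [-0.001,0,0],
    [-0.001,0,0],
    [-0.001,0,0],
    [-0.0005,0,0],
    [-0.0005,0,0],
    [-0.0003,0,0],
    [0,0,0],
    [0,0,0],
    [0,0,0],
  ],
  gripper=[-1,-1,-1,-1,-1,-1,-1,-1,-1,-1],
)

```text
time_s: 31.25
position: [0.534, -0.1487, 0.098]
tool_rot: [[0.999, -0.054, 0.002], [-0.054, -0.999, -0.0], [0.002, 0.0, -1.0]]
ft_force: [-2.3, 0.3, -2.3]
grip_width: 0.0109
```

```bash
python3 - <<'E'
from h import *
st(0,110,94)
E
```

```text
t 31.25 far [111.8  -0.   94.3] near [-124.2    0.    93.8] tilt -0.12 roll 0.0 yaw -3.1 F [-2.3  0.3 -2.3] T [-0.04  0.45 -0.  ] w 0.0109
to go in tool mm [-1.8 -0.   0.1] dr y -0.0021
```

Emit:
jog_arm(
  dr=[
    [0,0,0],
    [0,0,0],
    [0,0,0],
    [0,0,0],
    [0,0,0],
    [0,0,0],
    [0,0,0],
    [0,0,0],
    [0,0,0],
    [0,0,0],
  ],
  slide=[
    [-0.0004,0,0],
    [0,0,0],
    [-0.0004,0,0],
    [0,0,0],
    [-0.0004,0,0],
    [0,0,0],
    [0,0,0],
    [0,0,0],
    [0,0,0],
    [0,0,0],
  ],
  gripper=[-1,-1,-1,-1,-1,-1,-1,-1,-1,-1],
)

```text
time_s: 32.25
position: [0.5327, -0.1486, 0.098]
tool_rot: [[0.999, -0.054, 0.002], [-0.054, -0.999, -0.0], [0.002, 0.0, -1.0]]
ft_force: [-1.7, -0.5, -0.2]
grip_width: 0.011
```

```bash
python3 - <<'E'
from h import *
st(0,110,94)
E
```

```text
t 32.25 far [110.5   0.   94.3] near [-1.255e+02  1.000e-01  9.380e+01] tilt -0.11 roll 0.0 yaw -3.09 F [-1.7 -0.5 -0.2] T [-0.06  0.37 -0.05] w 0.011
to go in tool mm [-0.5  0.   0.1] dr y -0.002
```

Emit:
jog_arm(
  dr=[
    [0,0,0],
    [0,0,0],
    [0,0,0],
    [0,0,0],
    [0,0,0],
    [0,0,0],
    [0,0,0],
    [0,0,0],
    [0,0,0],
    [0,0,0],
  ],
  slide=[
    [-0.0003,0,0],
    [0,0,0],
    [-0.0003,0,0],
    [0,0,0],
    [-0.0003,0,0],
    [0,0,0],
    [0,0,0],
    [0,0,0],
    [0,0,0],
    [0,0,0],
  ],
  gripper=[-1,-1,-1,-1,-1,-1,-1,-1,-1,-1],
)

```text
time_s: 33.25
position: [0.5327, -0.1486, 0.0981]
tool_rot: [[0.999, -0.054, 0.004], [-0.054, -0.999, -0.0], [0.004, 0.0, -1.0]]
ft_force: [5.8, -0.7, -4.4]
grip_width: 0.011
```

```bash
python3 - <<'E'
from h import *
st(0,110,94)
E
```

```text
t 33.25 far [110.6  -0.   94.7] near [-125.5    0.    93.7] tilt -0.24 roll 0.02 yaw -3.09 F [ 5.8 -0.7 -4.4] T [ 0.03 -0.83 -0.03] w 0.011
to go in tool mm [-0.5 -0.   0.2] dr y -0.0042
```

Home: the end face stopped it at s=-125.5, with Fx at +5.8 N. I'll ease the press, lower the grip force and open.

Emit:
jog_arm(
  dr=[
    [0,0,0],
    [0,0,0],
    [0,0,0],
    [0,0,0],
    [0,0,0],
    [0,0,0],
    [0,0,0],
    [0,0,0],
    [0,0,0],
    [0,0,0],
  ],
  slide=[
    [0.0003,0,0],
    [0.0002,0,0],
    [0,0,0],
    [0,0,0],
    [0,0,0],
    [0,0,0],
    [0,0,0],
    [0,0,0],
    [0,0,0],
    [0,0,0],
  ],
  gripper=[-1,-1,-1,-1,-1,-1,-1,-1,-1,-1],
  force=20,
)

```text
time_s: 34.25
position: [0.5327, -0.1486, 0.0981]
tool_rot: [[0.999, -0.054, 0.003], [-0.054, -0.999, -0.0], [0.003, 0.0, -1.0]]
ft_force: [5.1, 0.2, -3.1]
grip_width: 0.0108
```

```bash
python3 - <<'E'
from h import *
st(0,110,94)
E
```

```text
t 34.25 far [110.5  -0.   94.5] near [-125.5    0.    93.8] tilt -0.17 roll 0.01 yaw -3.1 F [ 5.1  0.2 -3.1] T [ 0.05 -0.77 -0.06] w 0.0108
to go in tool mm [-0.5  0.   0.2] dr y -0.003
```

Emit:
jog_arm(
  dr=[
    [0,0,0],
    [0,0,0],
    [0,0,0],
    [0,0,0],
    [0,0,0],
    [0,0,0],
    [0,0,0],
    [0,0,0],
    [0,0,0],
    [0,0,0],
  ],
  slide=[
    [0,0,0],
    [0,0,0],
    [0,0,0],
    [0,0,0],
    [0,0,0],
    [0,0,0],
    [0,0,0],
    [0,0,0],
    [0,0,0],
    [0,0,0],
  ],
  gripper=[-0.7,-0.6,-0.5,-0.4,-0.3,-0.2,-0.1,0,0,0],
)

```text
time_s: 35.25
position: [0.5323, -0.1485, 0.0979]
tool_rot: [[0.999, -0.054, 0.002], [-0.054, -0.999, -0.0], [0.002, -0.0, -1.0]]
ft_force: [-0.0, -1.2, -0.2]
grip_width: 0.0426
```

```bash
python3 - <<'E'
from h import *
st(0,110,94)
W=snap('wrist','w14.png')
E
```

```text
t 35.25 far [1.101e+02 1.000e-01 9.430e+01] near [-1.259e+02  1.000e-01  9.380e+01] tilt -0.11 roll -0.0 yaw -3.09 F [-0.  -1.2 -0.2] T [ 0.01 -0.03 -0.03] w 0.0426
to go in tool mm [-0.1  0.1  0. ] dr y -0.002
```

View pics/w14.png

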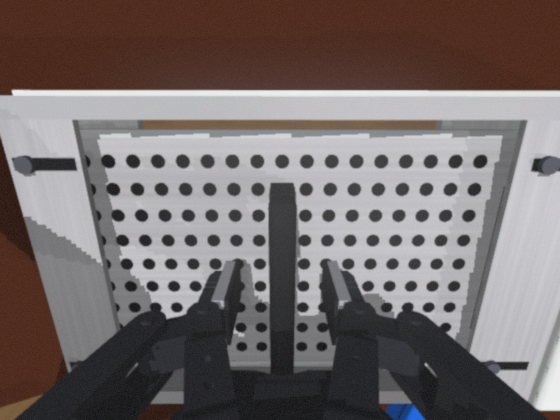

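The panel lies under both lips with the fingers clear of the bar and no force on them. Retreat straight up.

Emit:
jog_arm(
  dr=[
    [0,0,0],
    [0,0,0],
    [0,0,0],
    [0,0,0],
    [0,0,0],
    [0,0,0],
    [0,0,0],
    [0,0,0],
    [0,0,0],
    [0,0,0],
  ],
  slide=[
    [0,0,-0.005],
    [0,0,-0.01],
    [0,0,-0.02],
    [0,0,-0.03],
    [0,0,-0.04],
    [0,0,-0.04],
    [0,0,-0.04],
    [0,0,-0.03],
    [0,0,-0.02],
    [0,0,-0.01],
  ],
  gripper=[0,0,0,0,0,0,0,0,0,0],
)

```text
time_s: 36.3
position: [0.5319, -0.1485, 0.3457]
tool_rot: [[0.999, -0.054, 0.006], [-0.054, -0.999, -0.002], [0.006, 0.002, -1.0]]
ft_force: [0.5, 0.1, 0.7]
grip_width: 0.0425
```

Emit:
jog_arm(
  dr=[
    [0,0,0],
    [0,0,0],
    [0,0,0],
    [0,0,0],
    [0,0,0],
    [0,0,0],
    [0,0,0],
    [0,0,0],
    [0,0,0],
    [0,0,0],
  ],
  slide=[
    [0,0.02,0],
    [0,0.03,0],
    [0,0.03,0],
    [0,0.02,0],
    [0,0,0],
    [0,0,0],
    [0,0,0],
    [0,0,0],
    [0,0,0],
    [0,0,0],
  ],
  gripper=[0,0,0,0,0,0,0,0,0,0],
)

```text
time_s: 37.3
position: [0.5265, -0.2479, 0.3431]
tool_rot: [[0.999, -0.053, 0.002], [-0.053, -0.999, -0.0], [0.002, 0.0, -1.0]]
ft_force: [0.5, 0.2, 0.3]
grip_width: 0.0426
```

```bash
python3 - <<'E'
from h import *
st()
W=snap('wrist','w15.png');snap('side','s15.png')
a=lambda X:proj(W,X)
for s in (-.102,.102):
  for v in (-.08,.08): print('lip',s,v,a([*(M+U*s+V*v),.114]))
for h in ((0,.048),(0,-.048)): print('bar top home',a([*(M+U*(-.0075)+V*h[1]),.137]))
for s in (-.1,.1): 
  for v in (-.075,.075):print('panel side',a([*(M+U*s+V*v),.099]))
E
```

```text
t 37.3 far [109.7 -99.5 339.4] near [-126.3  -99.6  338.9] tilt -0.12 roll 0.01 yaw -3.06 F [0.5 0.2 0.3] T [ 0.06 -0.01  0.02] w 0.0426
lip -0.102 -0.08 [207.48133499 163.54136499]
lip -0.102 0.08 [196.47238983  18.99474008]
lip 0.102 -0.08 [367.33743133 163.67092126]
lip 0.102 0.08 [380.66069688  19.37260603]
bar top home [281.91716558  47.4870845 ]
bar top home [281.7293975  139.51461981]
panel side [211.29711419 157.86811718]
panel side [201.96111049  27.67967133]
panel side [363.07262539 157.9985229 ]
panel side [374.42149068  28.02063245]
```

View pics/w15.png

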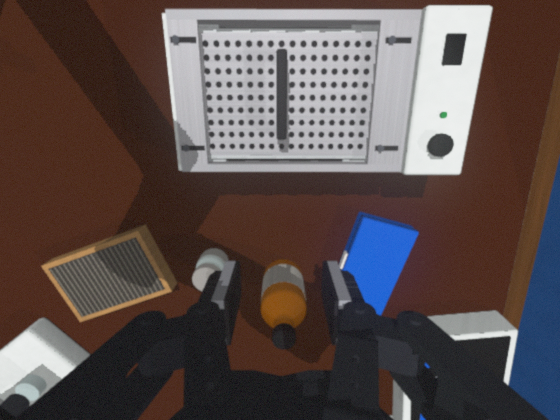

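View pics/s15.png

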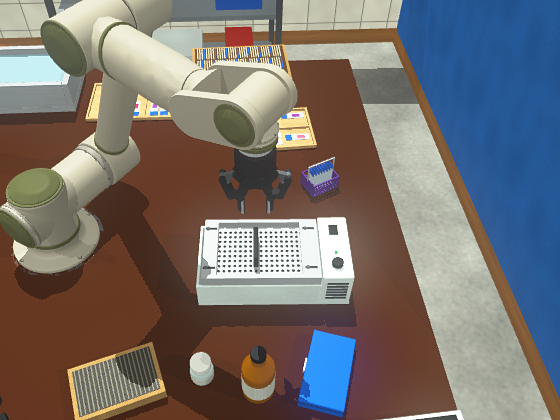

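The wrist view shows the bar from (282,48) to (282,139), matching its predicted home position. The panel is under both lips, and nothing else has moved. Handing in.

```bash
python3 - <<'E'
from rig import env
print(env.close_job())
E
```

```text
the job is handed in; nothing more can be done
None
```

The panel is home under both lips, lying flat on its ledges, and I handed the job in at about 37 s. No verdict is reported back.

**What I did:**
- I tilted the panel 8°, tucked its far edge under the far lip, and pushed it against the sprung rail to about 8 N.
- I lowered the near edge inside the near lip in small steps, with no contact felt, until the panel rested lightly on the ledges.
- I drew it to the near side until the end face stopped it at about 6 N, then let go and backed away. The highest force I read against the extractor was about 9 N, against the 30 N limit.

**Last checks:** The handle is where it should be at home to within a pixel or so in the wrist view. The force after release was near zero, and nothing else on the bench appears to have moved.

**What failed or disagreed:**
- **First grasp:** It closed on top of the handle bar, pressing with about 6 N. In the pictures the fingertips stood roughly 25 mm farther back than the stated tool geometry, so I gripped again lower and it held.
- **Far stops:** I felt no clear jump in force at the stops. I took the clearance at the near lip from the pictures and the force of about 8 N instead.
- **Bezel offset:** I measured it as roughly 8 to 9 mm towards the far side. My measurement and the later views differed by about 1 mm.

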